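# Hang the washed ear defenders up to dry over the drip pan

### The job

Clear the drip pan first: lift the canister and the pail off it by their handles and stand both upright on the black rubber mat beside the rack, never letting them tip over. Then push the drip pan along its runners by its tab until it clicks home under the drying bar, and after that hang every set of ear defenders there is over the bar, headband across the bar with one cup on each side. Leave the pan home, both cans on the mat, everything let go and hanging or standing still, and do not disturb the other things on the bench.

Things in the scene. Friction and masses are not known exactly. Their poses are not given: they have to be found in the camera images.
- bar (a point): Middle of the steel drying bar: a level round bar 12 mm thick, 185 mm above the table, 300 mm long along this point's y axis. The rack is fixed. Both ends of the bar bend back (point +x) to legs 125 mm behind it, so the bar is free in front, behind and above. z is up.
- pan (a joint): Travel in m of the steel drip pan along its runners. 0 is pulled out; it grows as the pan is pushed along the bar's -y direction; the stop is at 0.210, where the pan is centred under the bar. A spring roller behind the pan must be ridden over at about 0.2015 (about 6 to 12 N) and then holds the pan home (0.205 to 0.210).
- pan_tab (a point): Centre of the outer (+y) face of the pan's upright push tab: a plate 60 mm wide (x), 6 thick, from 30 to 85 mm above the table; push it along the bar's -y. Axes as the bar's. The pan is a tray 150 (x) by 340 (y) mm, rim 44 and floor 19 mm above the table, its centre 218 mm from this point towards -y. Moves with the pan.
- canister: Loose box-shaped plastic canister, 100 (x) by 64 (y) mm, body 120 mm tall, 0.36 to 0.6 kg, standing on the drip pan at first. Origin: centre of its underside; z up.
- canister_handle (a point): Middle of the canister's handle: a level round bar 12 mm thick, 166 mm above the underside, 56 mm long along the canister's x, with 40 mm of free space below it. This point is 14 mm from the origin along the canister's x.
- pail: Loose round metal pail, 76 mm across the rim, 105 mm tall, 0.3 to 0.55 kg, standing on the drip pan at first. Origin: centre of its underside; z up.
- pail_handle (a point): Middle of the pail's rigid upright bail: its level top is a round bar 10 mm thick, 166 mm above the underside, 44 mm long along the pail's x; 55 mm of free space below it to the rim.
- mat: Black rubber mat lying fixed on the table beside the rack, 190 (x) by 180 (y) mm, 3 mm thick. Origin: centre of its underside.
- muffs1: Ear defenders (or absent: None), all alike, standing on their two cups at first: 134 (x) by 48 (y) mm, 150 tall, about 0.16 kg. Cups 66 mm tall with a 72 mm gap between them along x; a rigid headband arches over in the xz plane. Grip the firm crown pad on top of it: 36 (x) by 18 (y) mm, 124 to 150 mm above the underside (close along y). Origin: middle of the underside between the cups; z up.
- muffs1_arch (a point): Underside of the crown pad at the top of the arch of muffs1, 124 mm above its origin: this rests on the bar when hung.
- muffs2: Ear defenders (or absent: None), all alike, standing on their two cups at first: 134 (x) by 48 (y) mm, 150 tall, about 0.16 kg. Cups 66 mm tall with a 72 mm gap between them along x; a rigid headband arches over in the xz plane. Grip the firm crown pad on top of it: 36 (x) by 18 (y) mm, 124 to 150 mm above the underside (close along y). Origin: middle of the underside between the cups; z up.
- muffs2_arch (a point): Underside of the crown pad at the top of the arch of muffs2, 124 mm above its origin: this rests on the bar when hung.
- muffs3: Ear defenders (or absent: None), all alike, standing on their two cups at first: 134 (x) by 48 (y) mm, 150 tall, about 0.16 kg. Cups 66 mm tall with a 72 mm gap between them along x; a rigid headband arches over in the xz plane. Grip the firm crown pad on top of it: 36 (x) by 18 (y) mm, 124 to 150 mm above the underside (close along y). Origin: middle of the underside between the cups; z up.
- muffs3_arch (a point): Underside of the crown pad at the top of the arch of muffs3, 124 mm above its origin: this rests on the bar when hung.
- muffs4: Ear defenders (or absent: None), all alike, standing on their two cups at first: 134 (x) by 48 (y) mm, 150 tall, about 0.16 kg. Cups 66 mm tall with a 72 mm gap between them along x; a rigid headband arches over in the xz plane. Grip the firm crown pad on top of it: 36 (x) by 18 (y) mm, 124 to 150 mm above the underside (close along y). Origin: middle of the underside between the cups; z up.
- muffs4_arch (a point): Underside of the crown pad at the top of the arch of muffs4, 124 mm above its origin: this rests on the bar when hung.
- tape_roll: Bystander: roll of tape, 84 mm across, lying flat, 30 mm high; origin under its centre.
- screwdriver: Bystander: screwdriver lying on the table; origin under its middle.
- battery: Bystander: tool battery, 75 by 65 mm, 63 mm high; origin under its centre.
- spray_can: Bystander: upright spray can, 60 mm across, 170 mm tall; origin under its centre.
- screw_jar: Bystander: upright jar, 68 mm across, 85 mm tall; origin under its centre.
- blade_box: Bystander: carton 60 by 110 mm, 35 mm high; origin under its centre.

How it is judged:
On the way, in this order (a step that is already met when the one before it is completed fails the run):
1. canister and pail stand upright on the mat, let go (x of canister in the frame of mat between -0.08 and 0.08 m and y of canister in the frame of mat between -0.075 and 0.075 m and z of each of canister, pail in the frame of mat below 0.012 m and angle between each of canister, pail's own z axis and vertical below 0.12 rad and linear speed of each of canister, pail below 0.03 m/s and contact force between the fingers and canister below 0.3 N and x of pail in the frame of mat between -0.08 and 0.08 m and y of pail in the frame of mat between -0.075 and 0.075 m and contact force between the fingers and pail below 0.3 N), for 0.2 s.
2. the drip pan is pushed home past its detent (value of joint pan above 0.205 m), for 0.2 s.
3. every set of ear defenders present hangs over the bar, let go (x of muffs1_arch in the frame of bar between -0.03 and 0.03 m and y of muffs1_arch in the frame of bar between -0.142 and 0.142 m and z of muffs1_arch in the frame of bar between -0.012 and 0.025 m and angle between each of muffs1, muffs2, muffs3, muffs4's own z axis and vertical below 0.35 rad and contact force between the fingers and muffs1 below 0.3 N and linear speed of each of muffs1, muffs2, muffs3, muffs4 below 0.05 m/s and x of muffs2_arch in the frame of bar between -0.03 and 0.03 m and y of muffs2_arch in the frame of bar between -0.142 and 0.142 m and z of muffs2_arch in the frame of bar between -0.012 and 0.025 m and contact force between the fingers and muffs2 below 0.3 N and x of muffs3_arch in the frame of bar between -0.03 and 0.03 m and y of muffs3_arch in the frame of bar between -0.142 and 0.142 m and z of muffs3_arch in the frame of bar between -0.012 and 0.025 m and contact force between the fingers and muffs3 below 0.3 N and x of muffs4_arch in the frame of bar between -0.03 and 0.03 m and y of muffs4_arch in the frame of bar between -0.142 and 0.142 m and z of muffs4_arch in the frame of bar between -0.012 and 0.025 m and contact force between the fingers and muffs4 below 0.3 N), for 0.2 s.
At the end, for the whole second after the job is handed in: Canister and pail stand upright, still, on the mat, centres 15 mm inside its edges; pan travel over 0.205 m; each set of ear defenders present hangs still over the bar, arch within 30 mm of the bar's line and 142 mm of its middle, -12 to 25 mm in height, tilt under 0.35 rad; nothing held (all of step 1 and all of step 3 and value of joint pan above 0.205 m); the robot touches nothing.
It fails at once if the canister or the pail tips over (angle between any of canister, pail's own z axis and vertical above 0.8 rad).
It fails at once if another thing on the bench is pushed more than 40 mm (distance of any of tape_roll, screwdriver, battery, spray_can, screw_jar, blade_box from where it was at the start of the episode above 0.04 m).
Of muffs1, muffs2, muffs3, muffs4 only 3 to 4 are there at a start; the rules pass over those that are not, and their reading is None.
At some moment in a run one of canister, pail, muffs1, muffs2, muffs3, muffs4 may be knocked a few centimetres aside while the robot is not near it.
It also fails if it takes over 210 s, if anything falls off the work surface, if the arm or the gripper's body presses on something with over 40 N, if the wrist force passes 120 N, or if a joint passes its speed limit or range.

### The arm

A 6-joint arm with a two-finger parallel gripper is mounted at the origin on the work surface. World frame = base frame: x ahead of the robot, y to its left, z up, the work surface at z = 0. Lengths are in m, angles in rad, forces in N, time in s.
With the tool pointing down it reaches from about 0.325 to 0.775 m from the base axis. Payload 5.5 kg.
Tool frame: the origin (TCP) lies midway between the tips of the shut fingers; the grasp point (between the pads) lies 19 mm behind it; z points along the fingers, y is the line along which they close (so a half turn about z gives the same grasp; the last joint's range is limited). The gripper opens to 88 mm and grips with 3 to 60 N. Pads are 20 mm wide; open, the fingers measure 115 mm over their backs; the gripper's body (75 mm by 178 mm) begins 61 mm behind the grasp point.
Start: joints at [1.198, 0.091, 1.231, -0, 1.82, -0.057], TCP at [0.186, 0.57, 0.223] pointing down, gripper open.
Joint ranges: [-2.87, 2.87], [-0.86, 2.18], [0.17, 2.46], [-1.51, 4.65], [0.06, 2.69], [-2.65, 2.65]. Speed limits (rad/s): [2.57, 2.57, 3.01, 3.14, 3.14, 3.14].

### API

Orientations are given as a unit quaternion [x, y, z, w].
In Python, from plant import * gives the robot as it stands.
- The arm moves only by the tool carry_out, never from a script. Its argument "plan" is a list of rows, each an object with "rotation": the turn, a rotation vector about the tool's x, y, z scaled (see below), a list of three; "dp": the shift along the tool's x, y, z scaled (see below), a list of three; "gripper": the opening, from -1 (shut) to 1 (fully open). In form: [{"rotation": [rx, ry, rz], "dp": [tx, ty, tz], "gripper": gripper}, ...]. A call has exactly 8 rows; each row is the pose to reach, as a shift and turn from the pose commanded when the call began, along the tool's axes at that moment, turning the shorter way round; what a row does not reach only later rows make up. The controller multiplies each number of a shift by 0.6 m and each number of a turn by 360 degrees. A row lasts 1/10 s, in which the tool goes at most 50 mm and 8.59 degrees, less where a joint would pass 70% of its speed; a pose out of reach is approached as far as the arm can. A call with a number of a shift or a turn outside -1 to 1 is refused whole. A call with a gripper value outside its range is refused whole. The fingers move at their own pace and stop on an object; "grip_force" is the grip in N (left out, the last holds). Time passes only in rows, so rows that repeat a pose let the fingers close, or fill a call up. It gives the time, the measured TCP pose, the force, the opening and the grip force at its end, in the units of the state.
- observe(): the state, without advancing time (a new reading comes with each control period).
- grab_frame(name): name is "scene" or "top" or "wrist"; returns the picture (384x512x3 uint8, red, green, blue); there is no depth.
- camera_model(name): a dict with "camera_matrix" (3x3 intrinsics, pixels), "dist" ([k1, k2, p1, p2, k3] as OpenCV has them; the pictures are not rectified), "xyz" and "orientation" of the camera in the world; the wrist camera has in their place "T_tool_cam" (4x4, takes a point from camera to tool coordinates, whose origin is the TCP and whose axes are the flange's). Camera axes: x right, y up, looking along -z (the intrinsics and any distortion apply to the point x, -y, -z); pixel columns grow to the right and rows downward; lengths in m; the calibration is good to about 2 mm. A picture is of the moment at which its call begins: read the wrist's pose just before it. camera_model takes no time and is no camera call.
- close_job(): hands the job in; it is judged then, once.
The state is a dict: "time": time; "q": joint angles; "qd": joint speeds; "tau": joint torques, N m; "tool_pos": TCP position; "tool_rot": TCP orientation; "contact_force": force on the tool from outside, world axes, zero at the start; "torque": the same for the moment, N m; "gripper_width": opening from 0.0 (shut) to 1.0 (fully open); "grasp_force": force on a finger pad.
Only numpy, scipy, OpenCV 4.12 (cv2) and the standard library are available. Lean on these libraries where they do the work, as an engineer would, in place of code of your own. Each camera call takes 0.05 s, during which the arm holds its last target. There are 200 camera calls.

## Working session

There is one attempt and no reset: what is moved stays moved. The work goes in short steps, Python scripts to look and compute and a tool call to move; the robot and the scene stay as the last step left them, time stands still between calls to the robot, and variables do not carry over. Pictures are saved under pics/ and viewed, at most 18 in all, crops included, and the job is handed in when it is done.

Besides the shell and the picture viewer there is one more tool, called as a command line: name --argument value ..., lists and objects as JSON in quotes. carry_out: Moves the arm, as the interface text tells. Shifts and turns lie within -1 to 1; 1 stands for 0.6 m of shift or 360 degrees of turn. Its arguments: {"type":"object","properties":{"plan":{"type":"array","items":{"type":"object","properties":{"rotation":{"type":"array","items":{"type":"number","minimum":-1,"maximum":1}},"dp":{"type":"array","items":{"type":"number","minimum":-1,"maximum":1}},"gripper":{"type":"number"}}}},"grip_force":{"type":"number"}},"required":["plan"]}

```bash
ls; mkdir -p pics; cat > h.py <<'E'
from plant import *
import numpy as np, cv2
from scipy.spatial.transform import Rotation as R
def save(n,f):
    im=grab_frame(n); cv2.imwrite('pics/'+f+'.png',im[:,:,::-1]); return im
def cam(n,st=None):
    m=camera_model(n); K=np.array(m['camera_matrix']);d=np.array(m['dist'])
    if n=='wrist':
        st=st or observe(); T=np.eye(4);T[:3,:3]=R.from_quat(st['tool_rot']).as_matrix();T[:3,3]=st['tool_pos']
        T=T@np.array(m['T_tool_cam']); return K,d,T[:3,:3],T[:3,3]
    return K,d,R.from_quat(m['orientation']).as_matrix(),np.array(m['xyz'])
def rays(c,uv):
    K,d,Rm,p=c; x=cv2.undistortPoints(np.array(uv,float).reshape(-1,1,2),K,d).reshape(-1,2)
    v=np.c_[x[:,0],-x[:,1],-np.ones(len(x))]@Rm.T
    return p,v/np.linalg.norm(v,axis=1)[:,None]
def onz(c,uv,z):
    p,v=rays(c,uv); return p+v*((z-p[2])/v[:,2])[:,None]
def tri(c1,uv1,c2,uv2):
    out=[]
    p1,v1=rays(c1,uv1);p2,v2=rays(c2,uv2)
    for a,b in zip(v1,v2):
        A=sum(np.eye(3)-np.outer(v,v) for v in(a,b)); 
        r=(np.eye(3)-np.outer(a,a))@p1+(np.eye(3)-np.outer(b,b))@p2
        x=np.linalg.solve(A,r); dist=abs(np.dot(np.cross(a,b)/np.linalg.norm(np.cross(a,b)),p2-p1)); out.append([*x,dist])
    return np.array(out)
def proj(c,P):
    K,d,Rm,p=c; q=(np.atleast_2d(P)-p)@Rm; q=q*[1,-1,-1]
    return cv2.projectPoints(q.reshape(-1,1,3),np.zeros(3),np.zeros(3),K,d)[0].reshape(-1,2)
E
python3 - <<'E'
from h import *
print(observe())
for n in('scene','top'):
    save(n,n+'0'); m=camera_model(n);print(n,m)
print(camera_model('wrist'))
E
```

```text
pics
{'time': 0.0, 'q': array([ 1.19832488e+00,  9.18400231e-02,  1.23182847e+00,  6.46324727e-06,
        1.81979531e+00, -5.66917152e-02]), 'qd': array([-1.49157034e-03, -1.53700257e-03, -1.37452865e-03, -4.40517236e-05,
       -1.18129877e-03, -6.95260915e-05]), 'tau': array([ 3.86536212e-04, -4.46454585e+01, -4.06445575e+01,  6.97836396e-02,
        2.96245865e-02, -1.98086022e-04]), 'tool_pos': array([0.18622689, 0.57007169, 0.22155058]), 'tool_rot': array([ 1.57233819e-01,  9.87560961e-01, -9.13447540e-04, -2.02280143e-04]), 'contact_force': array([ 0.66771305,  0.66857868, -0.55356173]), 'torque': array([-0.01414845, -0.02640339, -0.01497425]), 'grasp_force': 0.0, 'gripper_width': 1.00092315985974}
scene {'camera_matrix': array([[358.01295742,   0.        , 258.6359261 ],
       [  0.        , 358.01295742, 192.47285548],
       [  0.        ,   0.        ,   1.        ]]), 'dist': array([0.00302165, 0.        , 0.        , 0.        , 0.        ]), 'xyz': array([ 0.74582777, -0.4914578 ,  1.00444994]), 'orientation': array([0.26814506, 0.07193275, 0.25438969, 0.92639613])}
to
[... 298 characters left out ...]
1.26492429]), 'orientation': array([-0.06363769,  0.05794241,  0.71516306, -0.69363875])}
{'camera_matrix': array([[338.53508377,   0.        , 250.88591906],
       [  0.        , 338.53508377, 185.69751654],
       [  0.        ,   0.        ,   1.        ]]), 'dist': array([-0.01649705,  0.        ,  0.        ,  0.        ,  0.        ]), 'T_tool_cam': array([[ 3.67564953e-04,  9.61479049e-01,  2.74877979e-01,
         7.62706255e-02],
       [ 9.99999703e-01, -1.67094404e-04, -7.52723361e-04,
         1.05732114e-03],
       [-6.77797169e-04,  2.74878174e-01, -9.61478825e-01,
        -1.62956657e-01],
       [ 0.00000000e+00,  0.00000000e+00,  0.00000000e+00,
         1.00000000e+00]])}
```

View pics/scene0.png

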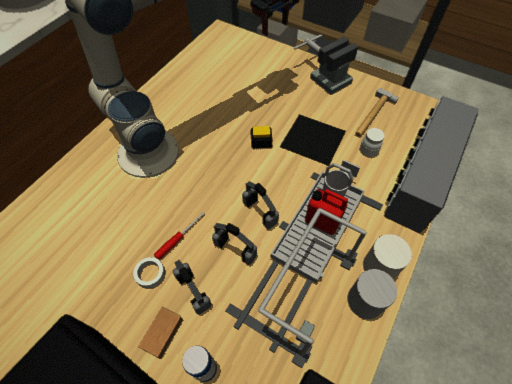

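View pics/top0.png

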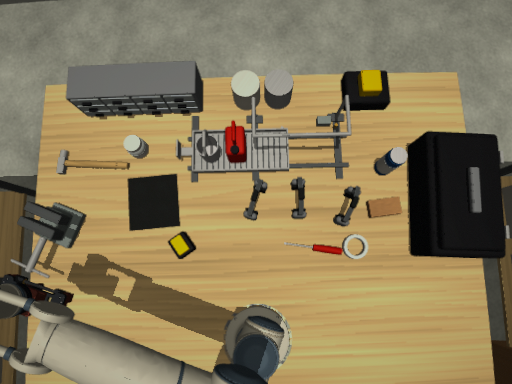

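The scene picture shows 3 muffs at (260,203), (235,240) and (192,287), the red canister at (327,207), the pail at (338,180) and the mat at (313,138). The top picture shows the muffs at (256,200), (299,197) and (347,205), the canister at (235,143), the pail at (207,147) and the pan tab at (181,149).

```bash
python3 - <<'E'
import cv2
a=cv2.imread('pics/top0.png')[85:265,120:390]; cv2.imwrite('pics/tc.png',cv2.resize(a,None,fx=2.95,fy=2.95,interpolation=cv2.INTER_CUBIC))
a=cv2.imread('pics/scene0.png')[110:360,165:420]; cv2.imwrite('pics/sc.png',cv2.resize(a,None,fx=2.4,fy=2.4,interpolation=cv2.INTER_CUBIC))
E
```

```text
(no output)
```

View pics/tc.png

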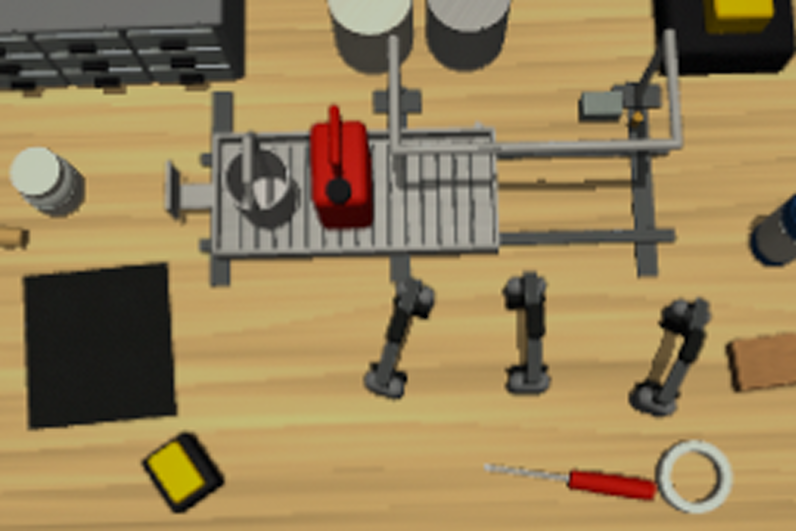

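View pics/sc.png

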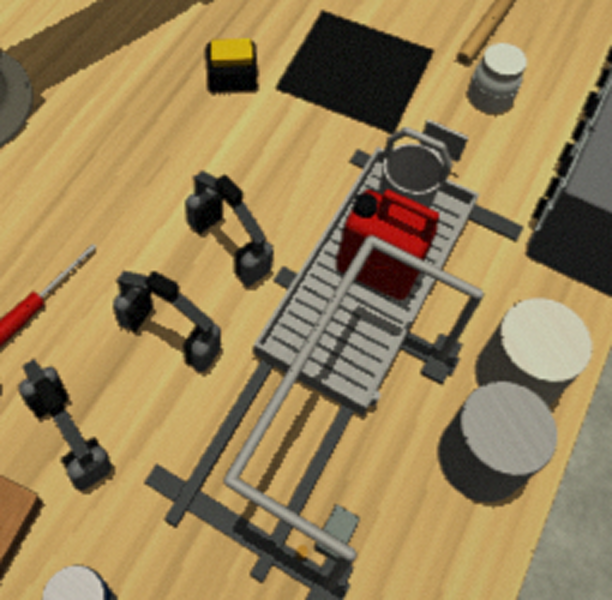

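```bash
python3 - <<'E'
from h import *
np.set_printoptions(precision=3,suppress=True)
ct,cs=cam('top'),cam('scene')
T=lambda p:[(120+u/2.95,85+v/2.95) for u,v in p]
S=lambda p:[(165+u/2.4,110+v/2.4) for u,v in p]
print('bar',tri(ct,T([(397,150),(678,147)]),cs,S([(372,243),(233,480)])),onz(ct,T([(397,150),(678,147)]),.185))
print('canh',tri(ct,T([(334,135)]),cs,S([(411,210)])), onz(ct,T([(334,107),(336,165)]),.185))
print('pailh',tri(ct,T([(248,158)]),cs,S([(420,142)])),onz(ct,T([(248,140),(249,180)]),.185),onz(cs,S([(395,135),(445,150)]),.185))
print('cap',onz(ct,T([(338,191)]),.16))
print('muff',tri(ct,T([(400,325),(534,318)]),cs,S([(229,190),(163,286)])),onz(ct,T([(400,325),(534,318),(692,345)]),.15))
print('C scene',(proj(cs,onz(ct,T([(692,345)]),.15))-[165,110])*2.4)
# cups far/near ends
print('cupsA',onz(ct,T([(416,300),(385,382),(525,295),(528,380),(686,318),(653,398)]),.06))
print('mat',onz(ct,T([(23,277),(166,263),(176,413),(31,428)]),.003),onz(cs,S([(323,12),(433,50),(395,132),(277,86)]),.003))
print('tab',onz(ct,T([(168,190)]),.085),onz(cs,S([(445,138)]),.06))
print('bystand',onz(ct,T([(183,472)]),.063),onz(ct,T([(38,168)]),.085),onz(ct,T([(490,468),(655,490),(693,477)]),.02), onz(ct,T([(795,340)]),.035))
E
```

```text
bar [[ 0.65  -0.012  0.179  0.006]
 [ 0.645 -0.311  0.177  0.01 ]] [[ 0.645 -0.014  0.185]
 [ 0.639 -0.313  0.185]]
canh [[0.67  0.054 0.173 0.002]] [[0.696 0.052 0.185]
 [0.631 0.051 0.185]]
pailh [[0.643 0.145 0.179 0.003]] [[0.662 0.145 0.185]
 [0.617 0.144 0.185]] [[0.613 0.133 0.185]
 [0.672 0.143 0.185]]
cap [[0.61  0.051 0.16 ]]
muff [[ 0.466 -0.009  0.138  0.005]
 [ 0.468 -0.155  0.136  0.001]] [[ 0.463 -0.011  0.15 ]
 [ 0.466 -0.154  0.15 ]
 [ 0.431 -0.32   0.15 ]]
C scene [[ 44.35  387.386]]
cupsA [[ 0.506 -0.029  0.06 ]
 [ 0.412  0.009  0.06 ]
 [ 0.508 -0.155  0.06 ]
 [ 0.409 -0.154  0.06 ]
 [ 0.475 -0.339  0.06 ]
 [ 0.384 -0.295  0.06 ]]
mat [[0.561 0.452 0.003]
 [0.573 0.275 0.003]
 [0.389 0.261 0.003]
 [0.376 0.437 0.003]] [[0.382 0.435 0.003]
 [0.565 0.451 0.003]
 [0.581 0.277 0.003]
 [0.393 0.265 0.003]]
tab [[0.64  0.254 0.085]] [[0.653 0.259 0.06 ]]
bystand [[0.317 0.239 0.063]] [[0.673 0.408 0.085]] [[ 0.313 -0.109  0.02 ]
 [ 0.281 -0.299  0.02 ]
 [ 0.295 -0.344  0.02 ]] [[ 0.449 -0.472  0.035]]
```

```bash
cat >> h.py <<'E'
def Ry(deg): # tool down, tool y at yaw deg
    a=np.radians(deg); y=[np.cos(a),np.sin(a),0]; z=[0,0,-1]; return R.from_matrix(np.c_[np.cross(y,z),y,z])
def to(*tg):
    """print dp/rot for targets (x,y,z,yaw) of the TCP from the measured pose"""
    s=observe(); R0=R.from_quat(s['tool_rot']);p=s['tool_pos']; y=R0.as_matrix()[:,1]
    print('t%.1f'%s['time'],'pos',p.round(4),'yaw',np.degrees(np.arctan2(y[1],y[0])).round(1),'F',s['contact_force'].round(1),'w',round(s['gripper_width'],3),'gf',round(float(s['grasp_force']),1))
    for t in tg:
        print(t,'dp',(R0.inv().apply(np.array(t[:3])-p)/.6).round(3).tolist(),'rot',((R0.inv()*Ry(t[3])).as_rotvec()/2/np.pi).round(4).tolist())
E
python3 -c "
from h import *
to((.40,.36,.3,88),(.60,.142,.30,88))"
```

```text
t0.1 pos [0.1862 0.5701 0.2216] yaw 71.9 F [-0.1 -0.7  0.1] w 1.001 gf 0.0
(0.4, 0.36, 0.3, 88) dp [-0.447, -0.222, -0.13] rot [-0.0003, -0.0001, -0.0447]
(0.6, 0.142, 0.3, 88) dp [-0.877, -0.464, -0.13] rot [-0.0003, -0.0001, -0.0447]
```

carry_out --plan '[{"rotation": [0, 0, -0.02], "dp": [0, 0, -0.13], "gripper": 0.1}, {"rotation": [0, 0, -0.045], "dp": [-0.447, -0.222, -0.13], "gripper": 0.1}, {"rotation": [0, 0, -0.045], "dp": [-0.447, -0.222, -0.13], "gripper": 0.1}, {"rotation": [0, 0, -0.045], "dp": [-0.447, -0.222, -0.13], "gripper": 0.1}, {"rotation": [0, 0, -0.045], "dp": [-0.447, -0.222, -0.13], "gripper": 0.1}, {"rotation": [0, 0, -0.045], "dp": [-0.877, -0.464, -0.13], "gripper": 0.1}, {"rotation": [0, 0, -0.045], "dp": [-0.877, -0.464, -0.13], "gripper": 0.1}, {"rotation": [0, 0, -0.045], "dp": [-0.877, -0.464, -0.13], "gripper": 0.1}]'

```text
time: 0.9
tool_pos: [0.4308, 0.3213, 0.2944]
tool_rot: [0.016, 1.0, -0.0, -0.0]
contact_force: [1.5, 0.5, 0.1]
gripper_width: 0.546
grasp_force: 0.0
```

```bash
python3 -c "
from h import *
to((.60,.142,.33,88),(.60,.1,.33,88))"
```

```text
t0.9 pos [0.4308 0.3213 0.2944] yaw 88.1 F [1.5 0.5 0.1] w 0.546 gf 0.0
(0.6, 0.142, 0.33, 88) dp [-0.292, -0.289, -0.059] rot [-0.0, -0.0001, 0.0003]
(0.6, 0.1, 0.33, 88) dp [-0.294, -0.359, -0.059] rot [-0.0, -0.0001, 0.0003]
```

carry_out --plan '[{"rotation": [0, 0, 0], "dp": [-0.294, -0.359, -0.059], "gripper": 0.1}, {"rotation": [0, 0, 0], "dp": [-0.294, -0.359, -0.059], "gripper": 0.1}, {"rotation": [0, 0, 0], "dp": [-0.294, -0.359, -0.059], "gripper": 0.1}, {"rotation": [0, 0, 0], "dp": [-0.294, -0.359, -0.059], "gripper": 0.1}, {"rotation": [0, 0, 0], "dp": [-0.294, -0.359, -0.059], "gripper": 0.1}, {"rotation": [0, 0, 0], "dp": [-0.294, -0.359, -0.059], "gripper": 0.1}, {"rotation": [0, 0, 0], "dp": [-0.294, -0.359, -0.059], "gripper": 0.1}, {"rotation": [0, 0, 0], "dp": [-0.294, -0.359, -0.059], "gripper": 0.1}]'

```text
time: 1.7
tool_pos: [0.5991, 0.1017, 0.3292]
tool_rot: [0.017, 1.0, 0.0, -0.001]
contact_force: [-0.8, -0.5, -0.4]
gripper_width: 0.548
grasp_force: 0.0
```

```bash
python3 -c "
from h import *
to((.643,.142,.24,88)); im=save('wrist','w1'); c=cam('wrist'); print(proj(c,[[.643,.142,.185],[.664,.053,.185],[.645,-.012,.185]]))"
```

```text
t1.7 pos [0.5991 0.1017 0.3292] yaw 88.0 F [-0.8 -0.5 -0.4] w 0.548 gf 0.0
(0.643, 0.142, 0.24, 88) dp [-0.071, 0.07, 0.149] rot [0.0, -0.0003, 0.0001]
[[291.43273311 216.52976426]
 [201.47780771 239.14153782]
 [133.7578413  223.23580493]]
```

View pics/w1.png

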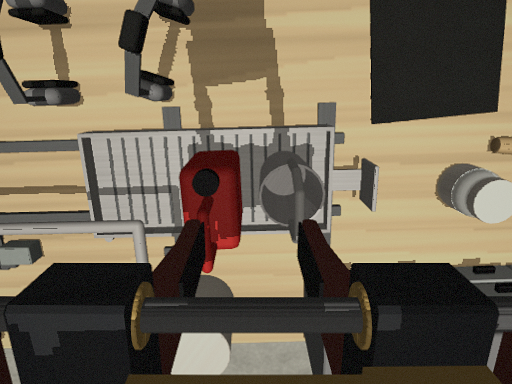

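The wrist picture shows the canister handle at about (207,238), the pail bail at about (300,212) and the bar corner at (141,229).

```bash
python3 -c "
from h import *
np.set_printoptions(precision=4,suppress=True)
ct,cs,w=cam('top'),cam('scene'),cam('wrist')
T=[(120+u/2.95,85+v/2.95) for u,v in[(334,135),(248,158),(397,150)]]
S=[(165+u/2.4,110+v/2.4) for u,v in [(411,210),(420,142),(372,243)]]
W=[(207,238),(300,212),(141,229)]
print(tri(ct,T,w,W));print(tri(cs,S,w,W));print(onz(w,W,.185)); print(onz(w,[(297,240),(209,268)],.185))
print('tab',onz(w,[(376,187),(376,163),(376,208)],.085))
to((.648,.148,.205,88),(.648,.148,.166,88))
"
```

```text
[[ 0.6731  0.0547  0.1615  0.0011]
 [ 0.6854  0.1669  0.058   0.0035]
 [ 0.6555 -0.013   0.1656  0.0073]]
[[ 0.67    0.0565  0.1704  0.0009]
 [ 0.6419  0.1509  0.1715  0.004 ]
 [ 0.6528 -0.0087  0.1783  0.0028]]
[[ 0.6629  0.0586  0.185 ]
 [ 0.6386  0.1503  0.185 ]
 [ 0.6513 -0.0056  0.185 ]]
[[0.668  0.1475 0.185 ]
 [0.6962 0.0583 0.185 ]]
tab [[0.6459 0.26   0.085 ]
 [0.6151 0.2579 0.085 ]
 [0.674  0.2619 0.085 ]]
t1.8 pos [0.5987 0.1025 0.3296] yaw 88.1 F [-0.2  0.5 -0. ] w 0.55 gf 0.0
(0.648, 0.148, 0.205, 88) dp [-0.08, 0.078, 0.208] rot [0.0001, -0.0002, 0.0003]
(0.648, 0.148, 0.166, 88) dp [-0.08, 0.078, 0.273] rot [0.0001, -0.0002, 0.0003]
```

carry_out --plan '[{"rotation": [0, 0, 0], "dp": [-0.03, 0.04, 0.04], "gripper": 0.1}, {"rotation": [0, 0, 0], "dp": [-0.072, 0.076, 0.08], "gripper": 0.1}, {"rotation": [0, 0, 0], "dp": [-0.072, 0.076, 0.14], "gripper": 0.1}, {"rotation": [0, 0, 0], "dp": [-0.072, 0.076, 0.2], "gripper": 0.1}, {"rotation": [0, 0, 0], "dp": [-0.072, 0.076, 0.25], "gripper": 0.1}, {"rotation": [0, 0, 0], "dp": [-0.072, 0.076, 0.276], "gripper": 0.1}, {"rotation": [0, 0, 0], "dp": [-0.072, 0.076, 0.276], "gripper": -0.6}, {"rotation": [0, 0, 0], "dp": [-0.072, 0.076, 0.276], "gripper": -1}]' --grip_force 25

```text
time: 2.55
tool_pos: [0.6437, 0.1468, 0.1662]
tool_rot: [0.016, 1.0, 0.0, 0.001]
contact_force: [-0.8, -0.8, 1.0]
gripper_width: 0.412
grasp_force: 0.0
```

carry_out --plan '[{"rotation": [0, 0, 0], "dp": [0, 0, 0], "gripper": -1}, {"rotation": [0, 0, 0], "dp": [0, 0, 0], "gripper": -1}, {"rotation": [0, 0, 0], "dp": [0, 0, 0], "gripper": -1}, {"rotation": [0, 0, 0], "dp": [0, 0, -0.005], "gripper": -1}, {"rotation": [0, 0, 0], "dp": [0, 0, -0.015], "gripper": -1}, {"rotation": [0, 0, 0], "dp": [0, 0, -0.03], "gripper": -1}, {"rotation": [0, 0, 0], "dp": [0, 0, -0.05], "gripper": -1}, {"rotation": [0, 0, 0], "dp": [0, 0, -0.05], "gripper": -1}]'

```text
time: 3.35
tool_pos: [0.6445, 0.1462, 0.1976]
tool_rot: [0.017, 1.0, 0.0, 0.002]
contact_force: [-0.2, -0.1, -4.0]
gripper_width: 0.104
grasp_force: 24.9
```

```bash
python3 -c "
from h import *
to((.642,.147,.26,88),(.47,.400,.26,94),(.47,.400,.15,94))
im=save('scene','s1')
"
```

```text
t3.4 pos [0.6445 0.1462 0.1976] yaw 88.1 F [-0.2 -0.1 -4. ] w 0.104 gf 24.9
(0.642, 0.147, 0.26, 88) dp [0.004, 0.001, -0.104] rot [0.0001, 0.0006, 0.0003]
(0.47, 0.4, 0.26, 94) dp [0.304, 0.413, -0.105] rot [0.0001, 0.0007, -0.0164]
(0.47, 0.4, 0.15, 94) dp [0.305, 0.413, 0.079] rot [0.0001, 0.0007, -0.0164]
```

View pics/s1.png

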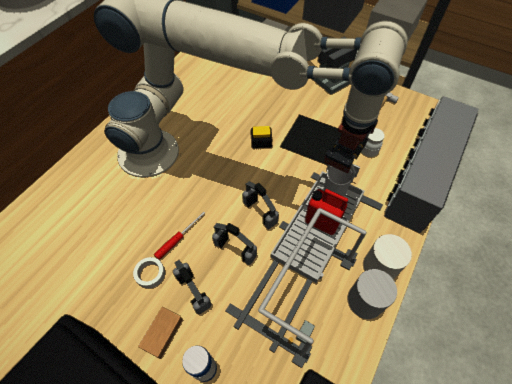

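Pail is gripped and lifted clear.

carry_out --plan '[{"rotation": [0, 0, 0], "dp": [0, 0, -0.04], "gripper": -1}, {"rotation": [0, 0, 0], "dp": [0.01, 0.014, -0.08], "gripper": -1}, {"rotation": [0, 0, 0], "dp": [0.04, 0.054, -0.1], "gripper": -1}, {"rotation": [0, 0, 0], "dp": [0.08, 0.109, -0.1], "gripper": -1}, {"rotation": [0, 0, -0.005], "dp": [0.12, 0.163, -0.1], "gripper": -1}, {"rotation": [0, 0, -0.01], "dp": [0.16, 0.217, -0.1], "gripper": -1}, {"rotation": [0, 0, -0.016], "dp": [0.2, 0.272, -0.1], "gripper": -1}, {"rotation": [0, 0, -0.016], "dp": [0.235, 0.32, -0.1], "gripper": -1}]'

```text
time: 4.2
tool_pos: [0.5077, 0.3441, 0.2543]
tool_rot: [-0.035, 0.999, 0.0, -0.0]
contact_force: [0.4, 0.7, -3.2]
gripper_width: 0.105
grasp_force: 24.9
```

```bash
python3 -c "
from h import *
to((.475,.402,.24,94),(.475,.402,.17,94),(.475,.402,.152,94))
"
```

```text
t4.2 pos [0.5077 0.3441 0.2543] yaw 94.0 F [ 0.4  0.7 -3.2] w 0.105 gf 24.9
(0.475, 0.402, 0.24, 94) dp [0.048, 0.1, 0.024] rot [0.0, -0.0001, -0.0001]
(0.475, 0.402, 0.17, 94) dp [0.048, 0.1, 0.141] rot [0.0, -0.0001, -0.0001]
(0.475, 0.402, 0.152, 94) dp [0.048, 0.1, 0.171] rot [0.0, -0.0001, -0.0001]
```

carry_out --plan '[{"rotation": [0, 0, 0], "dp": [0.025, 0.05, 0], "gripper": -1}, {"rotation": [0, 0, 0], "dp": [0.042, 0.087, 0.02], "gripper": -1}, {"rotation": [0, 0, 0], "dp": [0.048, 0.1, 0.06], "gripper": -1}, {"rotation": [0, 0, 0], "dp": [0.048, 0.1, 0.1], "gripper": -1}, {"rotation": [0, 0, 0], "dp": [0.048, 0.1, 0.13], "gripper": -1}, {"rotation": [0, 0, 0], "dp": [0.048, 0.1, 0.15], "gripper": -1}, {"rotation": [0, 0, 0], "dp": [0.048, 0.1, 0.16], "gripper": -1}, {"rotation": [0, 0, 0], "dp": [0.048, 0.1, 0.165], "gripper": -1}]'

```text
time: 5.0
tool_pos: [0.4764, 0.4004, 0.1552]
tool_rot: [-0.034, 0.999, -0.0, -0.0]
contact_force: [0.2, 0.1, -3.8]
gripper_width: 0.103
grasp_force: 24.9
```

```bash
python3 -c "
from h import *
to((.475,.402,.152,94))
"
```

```text
t5.0 pos [0.4764 0.4004 0.1552] yaw 93.9 F [ 0.2  0.1 -3.8] w 0.103 gf 24.9
(0.475, 0.402, 0.152, 94) dp [0.002, 0.003, 0.005] rot [-0.0, -0.0, -0.0004]
```

carry_out --plan '[{"rotation": [0, 0, 0], "dp": [0, 0, 0.002], "gripper": -1}, {"rotation": [0, 0, 0], "dp": [0, 0, 0.004], "gripper": -1}, {"rotation": [0, 0, 0], "dp": [0, 0, 0.006], "gripper": -1}, {"rotation": [0, 0, 0], "dp": [0, 0, 0.007], "gripper": -1}, {"rotation": [0, 0, 0], "dp": [0, 0, 0.008], "gripper": -1}, {"rotation": [0, 0, 0], "dp": [0, 0, 0.008], "gripper": -1}, {"rotation": [0, 0, 0], "dp": [0, 0, 0.008], "gripper": -1}, {"rotation": [0, 0, 0], "dp": [0, 0, 0.008], "gripper": -1}]'

```text
time: 5.8
tool_pos: [0.4764, 0.4005, 0.1507]
tool_rot: [-0.034, 0.999, 0.0, 0.0]
contact_force: [-0.1, 0.5, -4.6]
gripper_width: 0.107
grasp_force: 24.9
```

carry_out --plan '[{"rotation": [0, 0, 0], "dp": [0, 0, 0.001], "gripper": -1}, {"rotation": [0, 0, 0], "dp": [0, 0, 0.002], "gripper": -1}, {"rotation": [0, 0, 0], "dp": [0, 0, 0.003], "gripper": -1}, {"rotation": [0, 0, 0], "dp": [0, 0, 0.004], "gripper": -1}, {"rotation": [0, 0, 0], "dp": [0, 0, 0.004], "gripper": -1}, {"rotation": [0, 0, 0], "dp": [0, 0, 0.005], "gripper": -1}, {"rotation": [0, 0, 0], "dp": [0, 0, 0.005], "gripper": -1}, {"rotation": [0, 0, 0], "dp": [0, 0, 0.005], "gripper": -1}]'

```text
time: 6.6
tool_pos: [0.4768, 0.4009, 0.1499]
tool_rot: [-0.034, 0.999, 0.001, 0.001]
contact_force: [-1.6, -1.4, 7.0]
gripper_width: 0.102
grasp_force: 24.9
```

carry_out --plan '[{"rotation": [0, 0, 0], "dp": [0, 0, -0.001], "gripper": -0.2}, {"rotation": [0, 0, 0], "dp": [0, 0, -0.002], "gripper": -0.1}, {"rotation": [0, 0, 0], "dp": [0, 0, -0.002], "gripper": -0.1}, {"rotation": [0, 0, 0], "dp": [0, 0, -0.002], "gripper": -0.1}, {"rotation": [0, 0, 0], "dp": [0, 0, -0.05], "gripper": -0.1}, {"rotation": [0, 0, 0], "dp": [0, 0, -0.12], "gripper": -0.1}, {"rotation": [0, 0, 0], "dp": [0, 0, -0.2], "gripper": -0.1}, {"rotation": [0, 0, 0], "dp": [0, 0, -0.24], "gripper": -0.1}]'

```text
time: 7.4
tool_pos: [0.4766, 0.4007, 0.2966]
tool_rot: [-0.034, 0.999, 0.002, 0.002]
contact_force: [0.0, -0.6, 0.7]
gripper_width: 0.45
grasp_force: 0.0
```

```bash
python3 -c "
from h import *
to((.666,.057,.28,88),(.666,.057,.2,88),(.6,.0,.3,88))
"
```

```text
t7.4 pos [0.4766 0.4007 0.2966] yaw 93.9 F [ 0.  -0.6  0.7] w 0.45 gf 0.0
(0.666, 0.057, 0.28, 88) dp [-0.276, -0.593, 0.027] rot [0.0005, 0.0007, 0.0163]
(0.666, 0.057, 0.2, 88) dp [-0.275, -0.593, 0.16] rot [0.0005, 0.0007, 0.0163]
(0.6, 0.0, 0.3, 88) dp [-0.16, -0.68, -0.007] rot [0.0005, 0.0007, 0.0163]
```

carry_out --plan '[{"rotation": [0, 0, 0.016], "dp": [-0.276, -0.593, 0.027], "gripper": -0.1}, {"rotation": [0, 0, 0.016], "dp": [-0.276, -0.593, 0.027], "gripper": -0.1}, {"rotation": [0, 0, 0.016], "dp": [-0.276, -0.593, 0.027], "gripper": -0.1}, {"rotation": [0, 0, 0.016], "dp": [-0.276, -0.593, 0.027], "gripper": -0.1}, {"rotation": [0, 0, 0.016], "dp": [-0.276, -0.593, 0.027], "gripper": -0.1}, {"rotation": [0, 0, 0.016], "dp": [-0.276, -0.593, 0.027], "gripper": -0.1}, {"rotation": [0, 0, 0.016], "dp": [-0.276, -0.593, 0.027], "gripper": -0.1}, {"rotation": [0, 0, 0.016], "dp": [-0.276, -0.593, 0.027], "gripper": -0.1}]'

```text
time: 8.2
tool_pos: [0.6664, 0.0541, 0.2748]
tool_rot: [0.017, 1.0, -0.0, -0.0]
contact_force: [-0.6, 0.9, 0.1]
gripper_width: 0.45
grasp_force: 0.0
```

```bash
python3 -c "
from h import *
to((.666,.057,.28,88),(.666,.057,.166,88))
save('wrist','w2');save('scene','s2');save('top','t2')
c=cam('wrist');print(proj(c,[.666,.057,.185]))
im=cv2.imread('pics/w2.png').astype(int); m=((im[:,:,2]>90)&(im[:,:,1]<50)&(im[:,:,0]<50)).astype(np.uint8)
n,l,s,ce=cv2.connectedComponentsWithStats(m);print([(s[i],ce[i].round()) for i in range(1,n) if s[i,4]>150])
"
```

```text
t8.2 pos [0.6664 0.0541 0.2748] yaw 88.0 F [-0.6  0.9  0.1] w 0.45 gf 0.0
(0.666, 0.057, 0.28, 88) dp [0.001, 0.005, -0.009] rot [-0.0, -0.0001, 0.0001]
(0.666, 0.057, 0.166, 88) dp [0.001, 0.005, 0.181] rot [-0.0, -0.0001, 0.0001]
[[252.97172685 190.42869337]]
[(array([ 213,  103,   71,  128, 4162], dtype=int32), array([250., 172.]))]
```

View pics/w2.png

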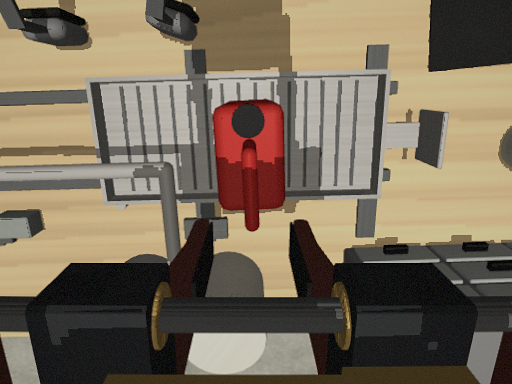

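The wrist picture shows the canister handle centred at about (251,190), which is under the fingers.

carry_out --plan '[{"rotation": [0, 0, 0], "dp": [0, 0.004, 0.05], "gripper": -0.1}, {"rotation": [0, 0, 0], "dp": [0, 0.004, 0.1], "gripper": -0.1}, {"rotation": [0, 0, 0], "dp": [0, 0.004, 0.15], "gripper": -0.1}, {"rotation": [0, 0, 0], "dp": [0, 0.004, 0.18], "gripper": -0.1}, {"rotation": [0, 0, 0], "dp": [0, 0.004, 0.18], "gripper": -0.1}, {"rotation": [0, 0, 0], "dp": [0, 0.004, 0.18], "gripper": -0.5}, {"rotation": [0, 0, 0], "dp": [0, 0.004, 0.18], "gripper": -1}, {"rotation": [0, 0, 0], "dp": [0, 0.004, 0.18], "gripper": -1}]' --grip_force 40

```text
time: 9.15
tool_pos: [0.6663, 0.0592, 0.1698]
tool_rot: [0.016, 1.0, -0.0, 0.002]
contact_force: [-0.4, -1.6, 1.2]
gripper_width: 0.218
grasp_force: 0.6
```

carry_out --plan '[{"rotation": [0, 0, 0], "dp": [0, 0, 0], "gripper": -1}, {"rotation": [0, 0, 0], "dp": [0, 0, 0], "gripper": -1}, {"rotation": [0, 0, 0], "dp": [0, 0, -0.005], "gripper": -1}, {"rotation": [0, 0, 0], "dp": [0, 0, -0.015], "gripper": -1}, {"rotation": [0, 0, 0], "dp": [0, 0, -0.03], "gripper": -1}, {"rotation": [0, 0, 0], "dp": [0, 0, -0.06], "gripper": -1}, {"rotation": [0, 0, 0], "dp": [0, 0, -0.1], "gripper": -1}, {"rotation": [0, 0, 0], "dp": [0, 0, -0.13], "gripper": -1}]'

```text
time: 9.95
tool_pos: [0.6656, 0.0592, 0.2469]
tool_rot: [0.016, 1.0, 0.0, 0.0]
contact_force: [0.2, 0.0, -4.5]
gripper_width: 0.124
grasp_force: 39.8
```

```bash
python3 -c "
from h import *
to((.495,.312,.26,94),(.495,.312,.154,94))
save('wrist','w3')
a=cv2.imread('pics/w3.png')
b=grab_frame('scene')[:,:,::-1]; cv2.imwrite('pics/m3.png',np.hstack([cv2.resize(a,(400,300)),cv2.resize(b[60:260,150:420],(400,300))]))
"
```

```text
t9.9 pos [0.6656 0.0592 0.2469] yaw 88.1 F [ 0.2  0.  -4.5] w 0.124 gf 39.8
(0.495, 0.312, 0.26, 94) dp [0.298, 0.412, -0.022] rot [0.0, 0.0, -0.0163]
(0.495, 0.312, 0.154, 94) dp [0.298, 0.412, 0.155] rot [0.0, 0.0, -0.0163]
```

View pics/m3.png

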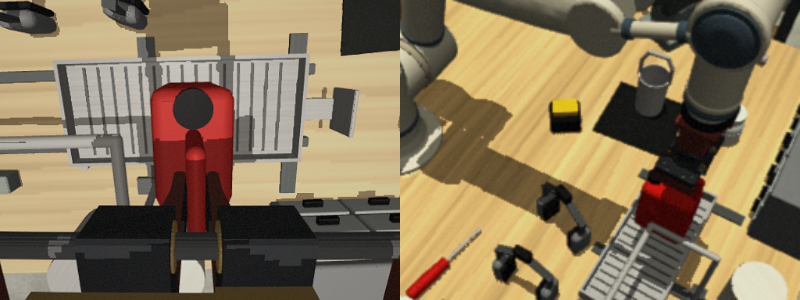

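Canister is gripped and lifted, and the pail stands on the mat.

carry_out --plan '[{"rotation": [0, 0, 0], "dp": [0.01, 0.014, -0.02], "gripper": -1}, {"rotation": [0, 0, 0], "dp": [0.04, 0.055, -0.022], "gripper": -1}, {"rotation": [0, 0, 0], "dp": [0.08, 0.11, -0.022], "gripper": -1}, {"rotation": [0, 0, -0.004], "dp": [0.12, 0.166, -0.022], "gripper": -1}, {"rotation": [0, 0, -0.008], "dp": [0.16, 0.221, -0.022], "gripper": -1}, {"rotation": [0, 0, -0.012], "dp": [0.2, 0.276, -0.022], "gripper": -1}, {"rotation": [0, 0, -0.016], "dp": [0.24, 0.332, -0.022], "gripper": -1}, {"rotation": [0, 0, -0.016], "dp": [0.27, 0.373, -0.022], "gripper": -1}]'

```text
time: 10.85
tool_pos: [0.5085, 0.2904, 0.2578]
tool_rot: [-0.035, 0.999, 0.0, -0.001]
contact_force: [0.2, 0.9, -4.5]
gripper_width: 0.123
grasp_force: 39.8
```

```bash
python3 -c "
from h import *
to((.495,.312,.24,94),(.495,.312,.16,94))
"
```

```text
t10.8 pos [0.5085 0.2904 0.2578] yaw 94.0 F [ 0.2  0.9 -4.5] w 0.123 gf 39.8
(0.495, 0.312, 0.24, 94) dp [0.02, 0.037, 0.03] rot [0.0, -0.0004, 0.0001]
(0.495, 0.312, 0.16, 94) dp [0.019, 0.037, 0.163] rot [0.0, -0.0004, 0.0001]
```

carry_out --plan '[{"rotation": [0, 0, 0], "dp": [0.01, 0.02, 0], "gripper": -1}, {"rotation": [0, 0, 0], "dp": [0.018, 0.034, 0.02], "gripper": -1}, {"rotation": [0, 0, 0], "dp": [0.019, 0.036, 0.06], "gripper": -1}, {"rotation": [0, 0, 0], "dp": [0.019, 0.036, 0.1], "gripper": -1}, {"rotation": [0, 0, 0], "dp": [0.019, 0.036, 0.135], "gripper": -1}, {"rotation": [0, 0, 0], "dp": [0.019, 0.036, 0.155], "gripper": -1}, {"rotation": [0, 0, 0], "dp": [0.019, 0.036, 0.163], "gripper": -1}, {"rotation": [0, 0, 0], "dp": [0.019, 0.036, 0.165], "gripper": -1}]'

```text
time: 11.65
tool_pos: [0.4984, 0.3084, 0.159]
tool_rot: [-0.033, 0.999, -0.0, -0.0]
contact_force: [-0.9, 0.3, -4.5]
gripper_width: 0.128
grasp_force: 39.8
```

carry_out --plan '[{"rotation": [0, 0, 0], "dp": [0, 0, 0.002], "gripper": -1}, {"rotation": [0, 0, 0], "dp": [0, 0, 0.004], "gripper": -1}, {"rotation": [0, 0, 0], "dp": [0, 0, 0.005], "gripper": -1}, {"rotation": [0, 0, 0], "dp": [0, 0, 0.006], "gripper": -1}, {"rotation": [0, 0, 0], "dp": [0, 0, 0.007], "gripper": -1}, {"rotation": [0, 0, 0], "dp": [0, 0, 0.008], "gripper": -1}, {"rotation": [0, 0, 0], "dp": [0, 0, 0.009], "gripper": -1}, {"rotation": [0, 0, 0], "dp": [0, 0, 0.009], "gripper": -1}]'

```text
time: 12.45
tool_pos: [0.4982, 0.3089, 0.1541]
tool_rot: [-0.034, 0.999, -0.0, -0.0]
contact_force: [-1.3, -0.2, -4.9]
gripper_width: 0.127
grasp_force: 39.8
```

carry_out --plan '[{"rotation": [0, 0, 0], "dp": [0, 0, 0.001], "gripper": -1}, {"rotation": [0, 0, 0], "dp": [0, 0, 0.001], "gripper": -1}, {"rotation": [0, 0, 0], "dp": [0, 0, 0.002], "gripper": -1}, {"rotation": [0, 0, 0], "dp": [0, 0, 0.002], "gripper": -1}, {"rotation": [0, 0, 0], "dp": [0, 0, 0.003], "gripper": -1}, {"rotation": [0, 0, 0], "dp": [0, 0, 0.003], "gripper": -1}, {"rotation": [0, 0, 0], "dp": [0, 0, 0.004], "gripper": -1}, {"rotation": [0, 0, 0], "dp": [0, 0, 0.004], "gripper": -1}]'

```text
time: 13.25
tool_pos: [0.499, 0.3089, 0.1535]
tool_rot: [-0.034, 0.999, 0.0, 0.001]
contact_force: [2.4, -2.1, 5.5]
gripper_width: 0.128
grasp_force: 39.8
```

Landed. Release and rise.

carry_out --plan '[{"rotation": [0, 0, 0], "dp": [0, 0, -0.001], "gripper": -0.3}, {"rotation": [0, 0, 0], "dp": [0, 0, -0.001], "gripper": -0.2}, {"rotation": [0, 0, 0], "dp": [0, 0, -0.001], "gripper": -0.2}, {"rotation": [0, 0, 0], "dp": [0, 0, -0.001], "gripper": -0.2}, {"rotation": [0, 0, 0], "dp": [0, 0, -0.05], "gripper": -0.2}, {"rotation": [0, 0, 0], "dp": [0, 0, -0.12], "gripper": -0.2}, {"rotation": [0, 0, 0], "dp": [0, 0, -0.2], "gripper": -0.2}, {"rotation": [0, 0, 0], "dp": [0, 0, -0.24], "gripper": -0.2}]'

```text
time: 14.05
tool_pos: [0.4984, 0.3093, 0.3006]
tool_rot: [-0.034, 0.999, 0.001, 0.002]
contact_force: [0.3, -0.0, -0.0]
gripper_width: 0.4
grasp_force: 0.0
```

```bash
python3 -c "
from h import *
to((.655,.32,.25,178),(.655,.32,.08,178),(.60,.2,.30,94),(.655,.32,.25,88))
a=save('wrist','w4')[:,:,::-1]
b=grab_frame('scene')[:,:,::-1]; cv2.imwrite('pics/m4.png',np.hstack([cv2.resize(a,(400,300)),cv2.resize(b[60:260,150:420],(400,300))]))
"
```

```text
t14.1 pos [0.4984 0.3093 0.3006] yaw 93.9 F [ 0.3 -0.  -0. ] w 0.4 gf 0.0
(0.655, 0.32, 0.25, 178) dp [-0.261, -0.0, 0.086] rot [-0.0002, 0.0009, -0.2336]
(0.655, 0.32, 0.08, 178) dp [-0.26, -0.001, 0.369] rot [-0.0002, 0.0009, -0.2336]
(0.6, 0.2, 0.3, 94) dp [-0.157, -0.193, 0.001] rot [0.0004, 0.0007, -0.0003]
(0.655, 0.32, 0.25, 88) dp [-0.261, -0.0, 0.086] rot [0.0004, 0.0007, 0.0164]
```

View pics/m4.png

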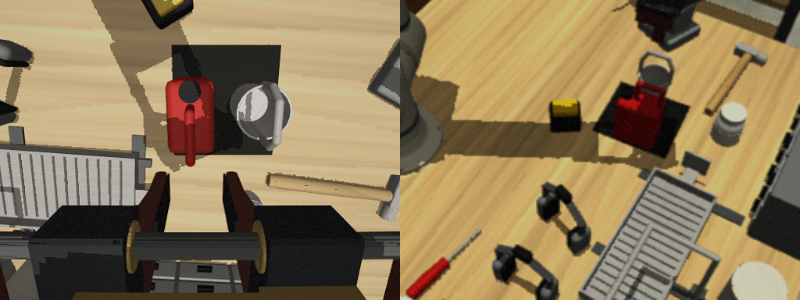

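Both cans stand on the mat and the pan is empty. Next: turn and go to the outer side of the tab.

```bash
python3 -c "
from h import *
to((.649,.315,.28,-2),(.649,.315,.28,28))
"
```

```text
t14.2 pos [0.4989 0.3096 0.3011] yaw 93.9 F [ 0.3 -0.3  0.8] w 0.401 gf 0.0
(0.649, 0.315, 0.28, -2) dp [-0.25, -0.008, 0.037] rot [0.0014, 0.0004, 0.2664]
(0.649, 0.315, 0.28, 28) dp [-0.25, -0.008, 0.037] rot [0.0012, 0.0007, 0.183]
```

carry_out --plan '[{"rotation": [0.001, 0, 0.266], "dp": [-0.25, -0.008, 0.037], "gripper": -1}, {"rotation": [0.001, 0, 0.266], "dp": [-0.25, -0.008, 0.037], "gripper": -1}, {"rotation": [0.001, 0, 0.266], "dp": [-0.25, -0.008, 0.037], "gripper": -1}, {"rotation": [0.001, 0, 0.266], "dp": [-0.25, -0.008, 0.037], "gripper": -1}, {"rotation": [0.001, 0, 0.266], "dp": [-0.25, -0.008, 0.037], "gripper": -1}, {"rotation": [0.001, 0, 0.266], "dp": [-0.25, -0.008, 0.037], "gripper": -1}, {"rotation": [0.001, 0, 0.266], "dp": [-0.25, -0.008, 0.037], "gripper": -1}, {"rotation": [0.001, 0, 0.266], "dp": [-0.25, -0.008, 0.037], "gripper": -1}]'

```text
time: 14.95
tool_pos: [0.6481, 0.3144, 0.2711]
tool_rot: [0.539, 0.842, -0.003, -0.001]
contact_force: [0.1, -0.2, 0.6]
gripper_width: 0.002
grasp_force: 0.0
```

```bash
python3 -c "
from h import *
to((.649,.315,.28,-2))
"
```

```text
t14.9 pos [0.6481 0.3144 0.2711] yaw 24.8 F [ 0.1 -0.2  0.6] w 0.002 gf 0.0
(0.649, 0.315, 0.28, -2) dp [0.0, 0.002, -0.015] rot [-0.001, 0.0006, 0.0744]
```

carry_out --plan '[{"rotation": [0, 0, 0.03], "dp": [0, 0, 0.03], "gripper": -1}, {"rotation": [0, 0, 0.05], "dp": [0, 0, 0.06], "gripper": -1}, {"rotation": [0, 0, 0.074], "dp": [0, 0, 0.1], "gripper": -1}, {"rotation": [0, 0, 0.074], "dp": [0, 0, 0.16], "gripper": -1}, {"rotation": [0, 0, 0.074], "dp": [0, 0, 0.22], "gripper": -1}, {"rotation": [0, 0, 0.074], "dp": [0, 0, 0.29], "gripper": -1}, {"rotation": [0, 0, 0.074], "dp": [0, 0, 0.35], "gripper": -1}, {"rotation": [0, 0, 0.074], "dp": [0, 0, 0.37], "gripper": -1}]'

```text
time: 15.75
tool_pos: [0.6442, 0.3121, 0.0436]
tool_rot: [0.716, 0.698, -0.007, -0.002]
contact_force: [0.2, -0.2, -0.7]
gripper_width: 0.006
grasp_force: 0.0
```

```bash
python3 -c "
from h import *
to((.648,.275,.05,-2),(.6455,.075,.05,-2),(.645,.05,.05,-2))
a=save('wrist','w5')[:,:,::-1]
cv2.imwrite('pics/m5.png',np.hstack([cv2.resize(a,(400,300)),cv2.resize(save('scene','s5')[60:260,150:420,::-1],(400,300))]))
"
```

```text
t15.8 pos [0.6442 0.3121 0.0436] yaw -1.5 F [ 0.2 -0.2 -0.7] w 0.006 gf 0.0
(0.648, 0.275, 0.05, -2) dp [-0.062, 0.008, -0.01] rot [-0.002, 0.0013, 0.0013]
(0.6455, 0.075, 0.05, -2) dp [-0.395, 0.012, -0.008] rot [-0.002, 0.0013, 0.0013]
(0.645, 0.05, 0.05, -2) dp [-0.437, 0.013, -0.007] rot [-0.002, 0.0013, 0.0013]
```

View pics/m5.png

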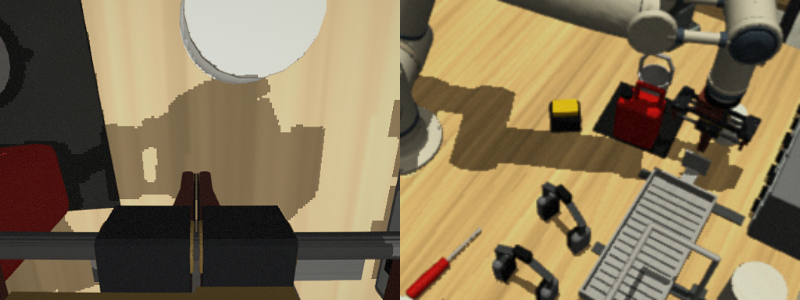

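The gripper is down outside the tab and clear of the cans. Push.

carry_out --plan '[{"rotation": [0, 0, 0], "dp": [-0.04, 0.007, -0.01], "gripper": -1}, {"rotation": [0, 0, 0], "dp": [-0.07, 0.008, -0.01], "gripper": -1}, {"rotation": [0, 0, 0], "dp": [-0.11, 0.008, -0.01], "gripper": -1}, {"rotation": [0, 0, 0], "dp": [-0.15, 0.009, -0.01], "gripper": -1}, {"rotation": [0, 0, 0], "dp": [-0.19, 0.009, -0.01], "gripper": -1}, {"rotation": [0, 0, 0], "dp": [-0.23, 0.01, -0.01], "gripper": -1}, {"rotation": [0, 0, 0], "dp": [-0.27, 0.01, -0.01], "gripper": -1}, {"rotation": [0, 0, 0], "dp": [-0.31, 0.011, -0.01], "gripper": -1}]'

```text
time: 16.65
tool_pos: [0.651, 0.1271, 0.0615]
tool_rot: [0.716, 0.698, 0.001, 0.002]
contact_force: [3.0, 3.7, -0.3]
gripper_width: 0.007
grasp_force: 1.7
```

carry_out --plan '[{"rotation": [0, 0, 0], "dp": [-0.03, 0.0, 0], "gripper": -1}, {"rotation": [0, 0, 0], "dp": [-0.045, 0.0, 0], "gripper": -1}, {"rotation": [0, 0, 0], "dp": [-0.06, 0.0, 0], "gripper": -1}, {"rotation": [0, 0, 0], "dp": [-0.07, 0.0, 0], "gripper": -1}, {"rotation": [0, 0, 0], "dp": [-0.08, 0, 0], "gripper": -1}, {"rotation": [0, 0, 0], "dp": [-0.085, 0, 0], "gripper": -1}, {"rotation": [0, 0, 0], "dp": [-0.09, 0, 0], "gripper": -1}, {"rotation": [0, 0, 0], "dp": [-0.09, 0, 0], "gripper": -1}]'

```text
time: 17.45
tool_pos: [0.6485, 0.0751, 0.0592]
tool_rot: [0.716, 0.698, -0.001, 0.0]
contact_force: [2.2, 5.0, 3.1]
gripper_width: 0.007
grasp_force: 2.6
```

```bash
python3 -c "
from h import *
to((.645,.05,.05,-2))
cv2.imwrite('pics/m6.png',np.hstack([cv2.resize(save('top','t6')[90:180,150:330,::-1],(400,200)),cv2.resize(save('scene','s6')[60:360,150:420,::-1],(400,444))[:200]*0+0 if 0 else cv2.resize(cv2.imread('pics/s6.png')[110:360,165:420],(400,200))]))
"
```

```text
t17.4 pos [0.6485 0.0751 0.0592] yaw -1.4 F [2.2 5.  3.1] w 0.007 gf 2.6
(0.645, 0.05, 0.05, -2) dp [-0.042, -0.005, 0.015] rot [-0.0001, 0.0003, 0.0016][ WARN:0@1.449] global loadsave.cpp:275 findDecoder imread_('pics/s6.png'): can't open/read file: check file path/integrity
Traceback (most recent call last):
TypeError: 'NoneType' object is not subscriptable
```

carry_out --plan '[{"rotation": [0, 0, 0], "dp": [-0.005, 0, 0.005], "gripper": -1}, {"rotation": [0, 0, 0], "dp": [-0.01, 0, 0.01], "gripper": -1}, {"rotation": [0, 0, 0], "dp": [-0.015, 0, 0.01], "gripper": -1}, {"rotation": [0, 0, 0], "dp": [-0.018, 0, 0.01], "gripper": -1}, {"rotation": [0, 0, 0], "dp": [-0.021, 0, 0.01], "gripper": -1}, {"rotation": [0, 0, 0], "dp": [-0.024, 0, 0.01], "gripper": -1}, {"rotation": [0, 0, 0], "dp": [-0.027, 0, 0.01], "gripper": -1}, {"rotation": [0, 0, 0], "dp": [-0.028, 0, 0.01], "gripper": -1}]'

```text
time: 18.3
tool_pos: [0.6479, 0.0686, 0.053]
tool_rot: [0.714, 0.701, 0.005, -0.005]
contact_force: [3.1, 37.2, 1.8]
gripper_width: 0.007
grasp_force: 19.1
```

carry_out --plan '[{"rotation": [0, 0, 0], "dp": [-0.003, 0, 0], "gripper": -1}, {"rotation": [0, 0, 0], "dp": [-0.005, 0, 0], "gripper": -1}, {"rotation": [0, 0, 0], "dp": [-0.007, 0, 0], "gripper": -1}, {"rotation": [0, 0, 0], "dp": [-0.008, 0, 0], "gripper": -1}, {"rotation": [0, 0, 0], "dp": [-0.009, 0, 0], "gripper": -1}, {"rotation": [0, 0, 0], "dp": [-0.01, 0, 0], "gripper": -1}, {"rotation": [0, 0, 0], "dp": [-0.01, 0, 0], "gripper": -1}, {"rotation": [0, 0, 0], "dp": [-0.01, 0, 0], "gripper": -1}]'

```text
time: 19.1
tool_pos: [0.6478, 0.0686, 0.0532]
tool_rot: [0.712, 0.702, 0.008, -0.008]
contact_force: [3.5, 53.3, 1.4]
gripper_width: 0.007
grasp_force: 26.7
```

The push stopped firmly at the expected home position (53 N, well over the detent). Back off and rise.

carry_out --plan '[{"rotation": [0, 0, 0], "dp": [0.03, 0, 0], "gripper": -1}, {"rotation": [0, 0, 0], "dp": [0.07, 0, 0], "gripper": -1}, {"rotation": [0, 0, 0], "dp": [0.1, 0, -0.03], "gripper": -1}, {"rotation": [0, 0, 0], "dp": [0.1, 0, -0.1], "gripper": -1}, {"rotation": [0, 0, 0], "dp": [0.1, 0, -0.18], "gripper": -1}, {"rotation": [0, 0, 0], "dp": [0.1, 0, -0.26], "gripper": -1}, {"rotation": [0, 0, 0], "dp": [0.1, 0, -0.34], "gripper": -1}, {"rotation": [0, 0, 0], "dp": [0.1, 0, -0.42], "gripper": 0}]'

```text
time: 19.9
tool_pos: [0.649, 0.1106, 0.3053]
tool_rot: [0.717, 0.697, -0.003, 0.0]
contact_force: [0.4, 1.1, 0.7]
gripper_width: 0.06
grasp_force: 0.0
```

```bash
python3 -c "
from h import *
to((.52,.06,.33,25))
a=save('top','t7')[85:265,120:390,::-1]; b=save('scene','s7')[110:360,165:420,::-1]
cv2.imwrite('pics/m7.png',np.hstack([cv2.resize(a,(450,300)),cv2.resize(b,(306,300))]))
"
```

```text
t19.9 pos [0.649  0.1106 0.3053] yaw -1.6 F [0.4 1.1 0.7] w 0.06 gf 0.0
(0.52, 0.06, 0.33, 25) dp [-0.09, -0.213, -0.04] rot [-0.0008, 0.0007, -0.0738]
```

View pics/m7.png

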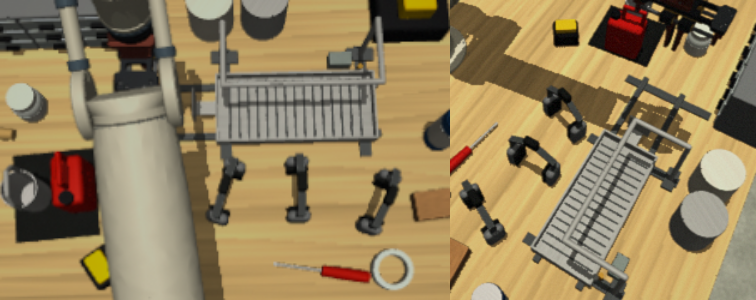

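The pan is home, centred between the rack's legs, with three muffs still standing. Next: muffs A.

```bash
python3 -c "
from h import *
to((.44,-.03,.32,68))
"
```

```text
t20.0 pos [0.6505 0.1108 0.3132] yaw -1.6 F [0.  0.2 0.9] w 0.149 gf 0.0
(0.44, -0.03, 0.32, 68) dp [-0.244, -0.344, -0.014] rot [0.0011, 0.0014, -0.1933]
```

carry_out --plan '[{"rotation": [0, 0, -0.193], "dp": [-0.244, -0.344, -0.014], "gripper": 0}, {"rotation": [0, 0, -0.193], "dp": [-0.244, -0.344, -0.014], "gripper": 0}, {"rotation": [0, 0, -0.193], "dp": [-0.244, -0.344, -0.014], "gripper": 0}, {"rotation": [0, 0, -0.193], "dp": [-0.244, -0.344, -0.014], "gripper": 0}, {"rotation": [0, 0, -0.193], "dp": [-0.244, -0.344, -0.014], "gripper": 0}, {"rotation": [0, 0, -0.193], "dp": [-0.244, -0.344, -0.014], "gripper": 0}, {"rotation": [0, 0, -0.193], "dp": [-0.244, -0.344, -0.014], "gripper": 0}, {"rotation": [0, 0, -0.193], "dp": [-0.244, -0.344, -0.014], "gripper": 0}]'

```text
time: 20.8
tool_pos: [0.4385, -0.0303, 0.3128]
tool_rot: [0.195, 0.981, -0.003, -0.001]
contact_force: [0.9, -0.1, -0.3]
gripper_width: 0.498
grasp_force: 0.0
```

```bash
python3 -c "
from h import *
to((.44,-.03,.32,68)); save('wrist','w8')
c=cam('wrist');print(proj(c,[[.463,-.010,.15],[.466,-.154,.15]]).round(0))
"
```

```text
t20.8 pos [ 0.4385 -0.0303  0.3128] yaw 67.5 F [ 0.9 -0.1 -0.3] w 0.498 gf 0.0
(0.44, -0.03, 0.32, 68) dp [-0.002, 0.001, -0.012] rot [-0.0009, -0.0003, -0.0015]
[[278. 184.]
 [151. 236.]]
```

View pics/w8.png

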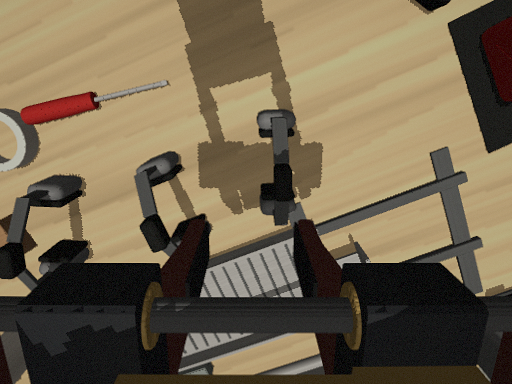

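The wrist picture shows the crown pads at A (283,182), B (155,232) and C (11,260).

```bash
python3 -c "
from h import *
np.set_printoptions(precision=4,suppress=True)
w=cam('wrist');ct=cam('top');W=[(283,182),(155,232),(11,260)]
T=[(120+u/2.95,85+v/2.95) for u,v in[(400,325),(534,318),(692,345)]]
print(onz(w,W,.148)); print(tri(ct,T,w,W)); print(onz(w,[(276,122),(277,192),(165,165),(195,230),(55,188),(62,255)],.06))
to((.462,-.006,.2,68),(.462,-.006,.131,68))
"
```

```text
[[ 0.463  -0.0049  0.148 ]
 [ 0.4637 -0.1486  0.148 ]
 [ 0.4347 -0.3099  0.148 ]]
[[ 0.466  -0.0081  0.1345  0.0062]
 [ 0.4687 -0.1562  0.1313  0.0003]
 [ 0.4359 -0.3249  0.132   0.0041]]
[[ 0.4145  0.0123  0.06  ]
 [ 0.4978 -0.0181  0.06  ]
 [ 0.412  -0.1361  0.06  ]
 [ 0.5064 -0.1378  0.06  ]
 [ 0.3858 -0.2816  0.06  ]
 [ 0.4721 -0.3227  0.06  ]]
t20.9 pos [ 0.4387 -0.0302  0.3126] yaw 67.9 F [-0.2 -0.3  0.5] w 0.502 gf 0.0
(0.462, -0.006, 0.2, 68) dp [-0.021, 0.053, 0.187] rot [-0.0009, -0.0003, -0.0002]
(0.462, -0.006, 0.131, 68) dp [-0.022, 0.054, 0.302] rot [-0.0009, -0.0003, -0.0002]
```

carry_out --plan '[{"rotation": [0, 0, 0], "dp": [-0.022, 0.053, 0.05], "gripper": 0.1}, {"rotation": [0, 0, 0], "dp": [-0.022, 0.053, 0.12], "gripper": 0.1}, {"rotation": [0, 0, 0], "dp": [-0.022, 0.053, 0.19], "gripper": 0.1}, {"rotation": [0, 0, 0], "dp": [-0.022, 0.053, 0.25], "gripper": 0.1}, {"rotation": [0, 0, 0], "dp": [-0.022, 0.053, 0.29], "gripper": 0.1}, {"rotation": [0, 0, 0], "dp": [-0.022, 0.053, 0.3], "gripper": 0.1}, {"rotation": [0, 0, 0], "dp": [-0.022, 0.053, 0.3], "gripper": -0.6}, {"rotation": [0, 0, 0], "dp": [-0.022, 0.053, 0.3], "gripper": -1}]' --grip_force 20

```text
time: 21.65
tool_pos: [0.464, -0.006, 0.1351]
tool_rot: [0.198, 0.98, -0.002, 0.0]
contact_force: [0.4, -0.4, -0.2]
gripper_width: 0.403
grasp_force: 0.0
```

carry_out --plan '[{"rotation": [0, 0, 0], "dp": [0, 0, 0], "gripper": -1}, {"rotation": [0, 0, 0], "dp": [0, 0, 0], "gripper": -1}, {"rotation": [0, 0, 0], "dp": [0, 0, 0], "gripper": -1}, {"rotation": [0, 0, 0], "dp": [0, 0, 0], "gripper": -1}, {"rotation": [0, 0, 0], "dp": [0, 0, -0.02], "gripper": -1}, {"rotation": [0, 0, 0], "dp": [0, 0, -0.06], "gripper": -1}, {"rotation": [0, 0, 0], "dp": [0, 0, -0.12], "gripper": -1}, {"rotation": [0, 0, 0], "dp": [0, 0, -0.18], "gripper": -1}]'

```text
time: 22.45
tool_pos: [0.463, -0.0054, 0.2424]
tool_rot: [0.197, 0.98, -0.002, -0.002]
contact_force: [0.9, 0.4, -1.4]
gripper_width: 0.205
grasp_force: 19.8
```

```bash
python3 -c "
from h import *
to((.5,-.05,.36,89),(.648,-.085,.36,89))
save('scene','s9')
"
```

```text
t22.4 pos [ 0.463  -0.0054  0.2424] yaw 67.2 F [ 0.9  0.4 -1.4] w 0.205 gf 19.8
(0.5, -0.05, 0.36, 89) dp [-0.085, -0.046, -0.196] rot [-0.0007, -0.0006, -0.0605]
(0.648, -0.085, 0.36, 89) dp [-0.335, -0.004, -0.197] rot [-0.0007, -0.0006, -0.0605]
```

carry_out --plan '[{"rotation": [0, 0, -0.015], "dp": [0, 0, -0.07], "gripper": -1}, {"rotation": [0, 0, -0.03], "dp": [-0.03, -0.02, -0.14], "gripper": -1}, {"rotation": [0, 0, -0.045], "dp": [-0.085, -0.03, -0.2], "gripper": -1}, {"rotation": [0, 0, -0.06], "dp": [-0.14, -0.025, -0.2], "gripper": -1}, {"rotation": [0, 0, -0.06], "dp": [-0.2, -0.02, -0.2], "gripper": -1}, {"rotation": [0, 0, -0.06], "dp": [-0.26, -0.012, -0.2], "gripper": -1}, {"rotation": [0, 0, -0.06], "dp": [-0.31, -0.006, -0.2], "gripper": -1}, {"rotation": [0, 0, -0.06], "dp": [-0.335, -0.004, -0.2], "gripper": -1}]'

```text
time: 23.3
tool_pos: [0.6501, -0.0857, 0.359]
tool_rot: [0.01, 1.0, -0.002, -0.003]
contact_force: [-0.4, -1.2, -1.9]
gripper_width: 0.203
grasp_force: 20.0
```

```bash
python3 -c "
from h import *
to((.651,-.085,.36,89),(.651,-.085,.21,89))
a=save('wrist','w10')[:,:,::-1]; b=save('scene','s10')[110:360,165:420,::-1]
cv2.imwrite('pics/m10.png',np.hstack([cv2.resize(a,(400,300)),cv2.resize(b,(306,300))]))
"
```

```text
t23.3 pos [ 0.6501 -0.0857  0.359 ] yaw 88.8 F [-0.4 -1.2 -1.9] w 0.203 gf 20.0
(0.651, -0.085, 0.36, 89) dp [-0.001, 0.001, -0.002] rot [-0.0005, -0.0009, -0.0006]
(0.651, -0.085, 0.21, 89) dp [-0.003, 0.002, 0.248] rot [-0.0005, -0.0009, -0.0006]
```

View pics/m10.png

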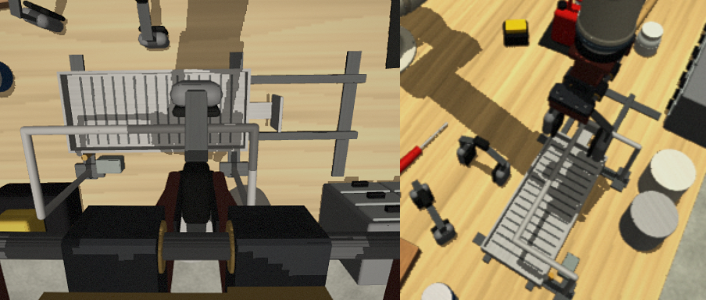

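```bash
python3 -c "
from h import *
im=cv2.imread('pics/w10.png'); w=cam('wrist')
g=im.astype(int).mean(2)
for c in (80,150,215,290): print(c,g[150:180,c].round().astype(int).tolist())
print(onz(w,[(31,165.5),(150,165),(290,163),(326,163)],.185))
"
```

```text
80 [166, 166, 167, 167, 166, 167, 164, 165, 170, 180, 149, 114, 127, 146, 158, 170, 173, 174, 173, 169, 162, 142, 146, 169, 174, 173, 174, 174, 172, 170]
150 [85, 84, 80, 77, 95, 92, 88, 90, 89, 77, 102, 129, 146, 161, 173, 178, 180, 175, 171, 164, 148, 106, 94, 95, 108, 108, 120, 123, 122, 138]
215 [56, 55, 52, 51, 51, 54, 51, 52, 51, 61, 72, 84, 93, 101, 105, 108, 106, 104, 97, 93, 77, 68, 67, 73, 71, 74, 75, 73, 81, 81]
290 [104, 105, 104, 104, 107, 108, 105, 93, 98, 126, 94, 89, 99, 107, 108, 107, 102, 97, 96, 88, 105, 107, 105, 102, 105, 107, 106, 103, 105, 106]
[[ 0.64286513 -0.30999359  0.185     ]
 [ 0.64494832 -0.18729812  0.185     ]
 [ 0.6457885  -0.04484522  0.185     ]
 [ 0.64651536 -0.00829816  0.185     ]]
```

Bar line is at x≈0.646 and the muffs straddle it. Lower.

carry_out --plan '[{"rotation": [0, 0, 0], "dp": [0.006, 0, 0.02], "gripper": -1}, {"rotation": [0, 0, 0], "dp": [0.006, 0, 0.06], "gripper": -1}, {"rotation": [0, 0, 0], "dp": [0.006, 0, 0.1], "gripper": -1}, {"rotation": [0, 0, 0], "dp": [0.006, 0, 0.14], "gripper": -1}, {"rotation": [0, 0, 0], "dp": [0.006, 0, 0.18], "gripper": -1}, {"rotation": [0, 0, 0], "dp": [0.006, 0, 0.215], "gripper": -1}, {"rotation": [0, 0, 0], "dp": [0.006, 0, 0.24], "gripper": -1}, {"rotation": [0, 0, 0], "dp": [0.006, 0, 0.25], "gripper": -1}]'

```text
time: 24.2
tool_pos: [0.6429, -0.085, 0.2099]
tool_rot: [0.01, 1.0, -0.002, -0.003]
contact_force: [0.1, 0.4, -2.0]
gripper_width: 0.203
grasp_force: 20.0
```

carry_out --plan '[{"rotation": [0, 0, 0], "dp": [0, 0, 0.002], "gripper": -1}, {"rotation": [0, 0, 0], "dp": [0, 0, 0.004], "gripper": -1}, {"rotation": [0, 0, 0], "dp": [0, 0, 0.006], "gripper": -1}, {"rotation": [0, 0, 0], "dp": [0, 0, 0.008], "gripper": -1}, {"rotation": [0, 0, 0], "dp": [0, 0, 0.01], "gripper": -1}, {"rotation": [0, 0, 0], "dp": [0, 0, 0.01], "gripper": -1}, {"rotation": [0, 0, 0], "dp": [0, 0, 0.01], "gripper": -1}, {"rotation": [0, 0, 0], "dp": [0, 0, 0.01], "gripper": -1}]'

```text
time: 25.0
tool_pos: [0.6444, -0.0855, 0.2056]
tool_rot: [0.01, 1.0, -0.002, -0.001]
contact_force: [0.4, -0.4, -1.8]
gripper_width: 0.202
grasp_force: 20.0
```

carry_out --plan '[{"rotation": [0, 0, 0], "dp": [0, 0, 0.002], "gripper": -1}, {"rotation": [0, 0, 0], "dp": [0, 0, 0.003], "gripper": -1}, {"rotation": [0, 0, 0], "dp": [0, 0, 0.004], "gripper": -1}, {"rotation": [0, 0, 0], "dp": [0, 0, 0.005], "gripper": -1}, {"rotation": [0, 0, 0], "dp": [0, 0, 0.006], "gripper": -1}, {"rotation": [0, 0, 0], "dp": [0, 0, 0.007], "gripper": -1}, {"rotation": [0, 0, 0], "dp": [0, 0, 0.007], "gripper": -1}, {"rotation": [0, 0, 0], "dp": [0, 0, 0.007], "gripper": -1}]'

```text
time: 25.8
tool_pos: [0.6444, -0.0855, 0.2019]
tool_rot: [0.01, 1.0, -0.002, -0.001]
contact_force: [-0.7, 0.1, 2.4]
gripper_width: 0.2
grasp_force: 20.0
```

Resting on the bar. Release and rise.

carry_out --plan '[{"rotation": [0, 0, 0], "dp": [0, 0, 0], "gripper": -0.4}, {"rotation": [0, 0, 0], "dp": [0, 0, 0], "gripper": -0.3}, {"rotation": [0, 0, 0], "dp": [0, 0, 0], "gripper": -0.2}, {"rotation": [0, 0, 0], "dp": [0, 0, -0.01], "gripper": -0.2}, {"rotation": [0, 0, 0], "dp": [0, 0, -0.05], "gripper": -0.2}, {"rotation": [0, 0, 0], "dp": [0, 0, -0.1], "gripper": -0.2}, {"rotation": [0, 0, 0], "dp": [0, 0, -0.15], "gripper": 0}, {"rotation": [0, 0, 0], "dp": [0, 0, -0.18], "gripper": 0}]'

```text
time: 26.6
tool_pos: [0.6448, -0.0851, 0.313]
tool_rot: [0.01, 1.0, -0.002, 0.001]
contact_force: [0.2, 0.5, 0.9]
gripper_width: 0.497
grasp_force: 0.0
```

```bash
python3 -c "
from h import *
to((.45,-.15,.31,90))
"
```

```text
t26.6 pos [ 0.6448 -0.0851  0.313 ] yaw 88.8 F [0.2 0.5 0.9] w 0.497 gf 0.0
(0.45, -0.15, 0.31, 90) dp [0.322, -0.115, 0.005] rot [-0.0007, 0.0003, -0.0033]
```

carry_out --plan '[{"rotation": [0, 0, -0.003], "dp": [0.322, -0.115, 0.005], "gripper": 0}, {"rotation": [0, 0, -0.003], "dp": [0.322, -0.115, 0.005], "gripper": 0}, {"rotation": [0, 0, -0.003], "dp": [0.322, -0.115, 0.005], "gripper": 0}, {"rotation": [0, 0, -0.003], "dp": [0.322, -0.115, 0.005], "gripper": 0}, {"rotation": [0, 0, -0.003], "dp": [0.322, -0.115, 0.005], "gripper": 0}, {"rotation": [0, 0, -0.003], "dp": [0.322, -0.115, 0.005], "gripper": 0}, {"rotation": [0, 0, -0.003], "dp": [0.322, -0.115, 0.005], "gripper": 0}, {"rotation": [0, 0, -0.003], "dp": [0.322, -0.115, 0.005], "gripper": 0}]'

```text
time: 27.4
tool_pos: [0.4511, -0.1498, 0.3067]
tool_rot: [0.0, 1.0, -0.002, -0.001]
contact_force: [-0.4, 0.4, -0.4]
gripper_width: 0.498
grasp_force: 0.0
```

```bash
python3 -c "
from h import *
to((.466,-.15,.2,90),(.466,-.15,.131,90)); a=save('wrist','w11')[:,:,::-1]
b=save('scene','s11')[110:360,165:420,::-1]
cv2.imwrite('pics/m11.png',np.hstack([a,cv2.resize(b,(280,384))]))
c=cam('wrist');print(proj(c,[[.464,-.150,.15]]).round(0))
"
```

```text
t27.4 pos [ 0.4511 -0.1498  0.3067] yaw 90.0 F [-0.4  0.4 -0.4] w 0.498 gf 0.0
(0.466, -0.15, 0.2, 90) dp [-0.025, 0.0, 0.178] rot [-0.0005, -0.0004, -0.0001]
(0.466, -0.15, 0.131, 90) dp [-0.026, 0.001, 0.293] rot [-0.0005, -0.0004, -0.0001]
[[250. 184.]]
```

View pics/m11.png

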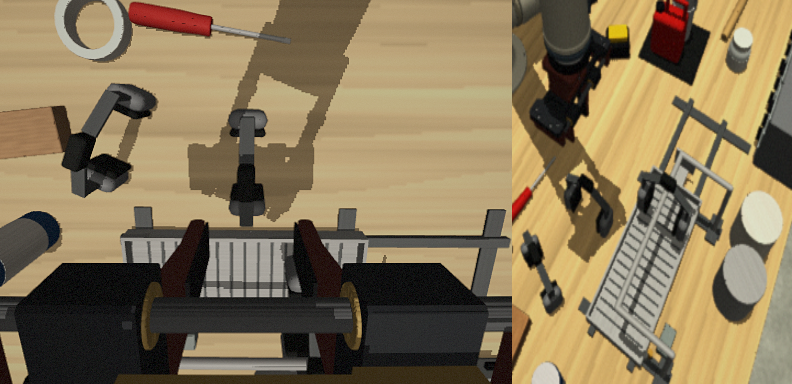

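A hangs over the bar. B's pad is at (246,185), under the gripper, and C's pad is at (78,150).

carry_out --plan '[{"rotation": [0, 0, 0], "dp": [-0.022, -0.005, 0.05], "gripper": 0.1}, {"rotation": [0, 0, 0], "dp": [-0.022, -0.005, 0.12], "gripper": 0.1}, {"rotation": [0, 0, 0], "dp": [-0.022, -0.005, 0.19], "gripper": 0.1}, {"rotation": [0, 0, 0], "dp": [-0.022, -0.005, 0.25], "gripper": 0.1}, {"rotation": [0, 0, 0], "dp": [-0.022, -0.005, 0.28], "gripper": 0.1}, {"rotation": [0, 0, 0], "dp": [-0.022, -0.005, 0.29], "gripper": 0.1}, {"rotation": [0, 0, 0], "dp": [-0.022, -0.005, 0.29], "gripper": -0.6}, {"rotation": [0, 0, 0], "dp": [-0.022, -0.005, 0.29], "gripper": -1}]' --grip_force 20

```text
time: 28.3
tool_pos: [0.4637, -0.1539, 0.1345]
tool_rot: [0.001, 1.0, -0.002, -0.0]
contact_force: [-0.2, 0.3, 0.0]
gripper_width: 0.405
grasp_force: 0.0
```

carry_out --plan '[{"rotation": [0, 0, 0], "dp": [0, 0, 0], "gripper": -1}, {"rotation": [0, 0, 0], "dp": [0, 0, 0], "gripper": -1}, {"rotation": [0, 0, 0], "dp": [0, 0, 0], "gripper": -1}, {"rotation": [0, 0, 0], "dp": [0, 0, 0], "gripper": -1}, {"rotation": [0, 0, 0], "dp": [0, 0, -0.03], "gripper": -1}, {"rotation": [0, 0, 0], "dp": [0, 0, -0.09], "gripper": -1}, {"rotation": [0, 0, 0], "dp": [0, 0, -0.16], "gripper": -1}, {"rotation": [0, 0, 0], "dp": [0, 0, -0.23], "gripper": -1}]'

```text
time: 29.1
tool_pos: [0.4626, -0.1531, 0.2716]
tool_rot: [0.001, 1.0, -0.001, -0.002]
contact_force: [0.5, 0.2, -0.1]
gripper_width: 0.204
grasp_force: 20.0
```

```bash
python3 -c "
from h import *
to((.645,-.162,.36,89))
"
```

```text
t29.1 pos [ 0.4626 -0.1531  0.2716] yaw 89.9 F [ 0.5  0.2 -0.1] w 0.204 gf 20.0
(0.645, -0.162, 0.36, 89) dp [-0.303, -0.015, -0.148] rot [-0.0005, -0.0006, 0.0025]
```

carry_out --plan '[{"rotation": [0, 0, 0], "dp": [0, -0.005, -0.08], "gripper": -1}, {"rotation": [0, 0, 0.002], "dp": [-0.03, -0.015, -0.15], "gripper": -1}, {"rotation": [0, 0, 0.002], "dp": [-0.09, -0.015, -0.15], "gripper": -1}, {"rotation": [0, 0, 0.002], "dp": [-0.15, -0.015, -0.15], "gripper": -1}, {"rotation": [0, 0, 0.002], "dp": [-0.21, -0.015, -0.15], "gripper": -1}, {"rotation": [0, 0, 0.002], "dp": [-0.265, -0.015, -0.15], "gripper": -1}, {"rotation": [0, 0, 0.002], "dp": [-0.3, -0.015, -0.15], "gripper": -1}, {"rotation": [0, 0, 0.002], "dp": [-0.303, -0.015, -0.15], "gripper": -1}]'

```text
time: 29.9
tool_pos: [0.6471, -0.1621, 0.3567]
tool_rot: [0.007, 1.0, -0.001, -0.004]
contact_force: [-0.9, -0.2, -1.6]
gripper_width: 0.206
grasp_force: 20.0
```

```bash
python3 -c "
from h import *
to((.645,-.162,.21,89))
"
```

```text
t29.9 pos [ 0.6471 -0.1621  0.3567] yaw 89.3 F [-0.9 -0.2 -1.6] w 0.206 gf 20.0
(0.645, -0.162, 0.21, 89) dp [0.002, 0.001, 0.245] rot [-0.0003, -0.0011, 0.0007]
```

carry_out --plan '[{"rotation": [0, 0, 0], "dp": [0.002, 0, 0.02], "gripper": -1}, {"rotation": [0, 0, 0], "dp": [0.002, 0, 0.06], "gripper": -1}, {"rotation": [0, 0, 0], "dp": [0.002, 0, 0.1], "gripper": -1}, {"rotation": [0, 0, 0], "dp": [0.002, 0, 0.14], "gripper": -1}, {"rotation": [0, 0, 0], "dp": [0.002, 0, 0.18], "gripper": -1}, {"rotation": [0, 0, 0], "dp": [0.002, 0, 0.215], "gripper": -1}, {"rotation": [0, 0, 0], "dp": [0.002, 0, 0.235], "gripper": -1}, {"rotation": [0, 0, 0], "dp": [0.002, 0, 0.245], "gripper": -1}]'

```text
time: 30.7
tool_pos: [0.6426, -0.1628, 0.2124]
tool_rot: [0.007, 1.0, -0.002, -0.002]
contact_force: [-0.1, 0.5, -1.2]
gripper_width: 0.205
grasp_force: 20.0
```

carry_out --plan '[{"rotation": [0, 0, 0], "dp": [0, 0, 0.003], "gripper": -1}, {"rotation": [0, 0, 0], "dp": [0, 0, 0.006], "gripper": -1}, {"rotation": [0, 0, 0], "dp": [0, 0, 0.008], "gripper": -1}, {"rotation": [0, 0, 0], "dp": [0, 0, 0.01], "gripper": -1}, {"rotation": [0, 0, 0], "dp": [0, 0, 0.012], "gripper": -1}, {"rotation": [0, 0, 0], "dp": [0, 0, 0.013], "gripper": -1}, {"rotation": [0, 0, 0], "dp": [0, 0, 0.013], "gripper": -1}, {"rotation": [0, 0, 0], "dp": [0, 0, 0.013], "gripper": -1}]'

```text
time: 31.5
tool_pos: [0.6436, -0.1628, 0.2058]
tool_rot: [0.007, 1.0, -0.002, -0.001]
contact_force: [-0.4, -0.0, -2.0]
gripper_width: 0.208
grasp_force: 20.0
```

carry_out --plan '[{"rotation": [0, 0, 0], "dp": [0, 0, 0.002], "gripper": -1}, {"rotation": [0, 0, 0], "dp": [0, 0, 0.003], "gripper": -1}, {"rotation": [0, 0, 0], "dp": [0, 0, 0.004], "gripper": -1}, {"rotation": [0, 0, 0], "dp": [0, 0, 0.005], "gripper": -1}, {"rotation": [0, 0, 0], "dp": [0, 0, 0.006], "gripper": -1}, {"rotation": [0, 0, 0], "dp": [0, 0, 0.007], "gripper": -1}, {"rotation": [0, 0, 0], "dp": [0, 0, 0.008], "gripper": -1}, {"rotation": [0, 0, 0], "dp": [0, 0, 0.008], "gripper": -1}]'

```text
time: 32.3
tool_pos: [0.6436, -0.1629, 0.2012]
tool_rot: [0.007, 1.0, -0.002, -0.001]
contact_force: [-0.9, 0.0, -1.2]
gripper_width: 0.204
grasp_force: 20.0
```

carry_out --plan '[{"rotation": [0, 0, 0], "dp": [0, 0, 0.001], "gripper": -1}, {"rotation": [0, 0, 0], "dp": [0, 0, 0.002], "gripper": -1}, {"rotation": [0, 0, 0], "dp": [0, 0, 0.003], "gripper": -1}, {"rotation": [0, 0, 0], "dp": [0, 0, 0.004], "gripper": -1}, {"rotation": [0, 0, 0], "dp": [0, 0, 0.004], "gripper": -1}, {"rotation": [0, 0, 0], "dp": [0, 0, 0.005], "gripper": -1}, {"rotation": [0, 0, 0], "dp": [0, 0, 0.005], "gripper": -1}, {"rotation": [0, 0, 0], "dp": [0, 0, 0.005], "gripper": -1}]'

```text
time: 33.1
tool_pos: [0.6436, -0.1629, 0.201]
tool_rot: [0.007, 1.0, -0.002, 0.0]
contact_force: [-3.7, 0.2, 8.9]
gripper_width: 0.203
grasp_force: 20.0
```

Resting. Release.

carry_out --plan '[{"rotation": [0, 0, 0], "dp": [0, 0, -0.003], "gripper": -0.4}, {"rotation": [0, 0, 0], "dp": [0, 0, -0.004], "gripper": -0.3}, {"rotation": [0, 0, 0], "dp": [0, 0, -0.004], "gripper": -0.2}, {"rotation": [0, 0, 0], "dp": [0, 0, -0.012], "gripper": -0.2}, {"rotation": [0, 0, 0], "dp": [0, 0, -0.05], "gripper": -0.2}, {"rotation": [0, 0, 0], "dp": [0, 0, -0.1], "gripper": -0.2}, {"rotation": [0, 0, 0], "dp": [0, 0, -0.15], "gripper": 0}, {"rotation": [0, 0, 0], "dp": [0, 0, -0.18], "gripper": 0}]'

```text
time: 33.9
tool_pos: [0.644, -0.1625, 0.3092]
tool_rot: [0.007, 1.0, -0.002, 0.0]
contact_force: [-0.5, -0.3, 0.8]
gripper_width: 0.491
grasp_force: 0.0
```

```bash
python3 -c "
from h import *
to((.418,-.315,.31,66))
"
```

```text
t33.9 pos [ 0.644  -0.1625  0.3092] yaw 89.2 F [-0.5 -0.3  0.8] w 0.491 gf 0.0
(0.418, -0.315, 0.31, 66) dp [0.373, -0.259, -0.001] rot [-0.0007, 0.0003, 0.0644]
```

carry_out --plan '[{"rotation": [0, 0, 0.064], "dp": [0.373, -0.259, 0], "gripper": 0}, {"rotation": [0, 0, 0.064], "dp": [0.373, -0.259, 0], "gripper": 0}, {"rotation": [0, 0, 0.064], "dp": [0.373, -0.259, 0], "gripper": 0}, {"rotation": [0, 0, 0.064], "dp": [0.373, -0.259, 0], "gripper": 0}, {"rotation": [0, 0, 0.064], "dp": [0.373, -0.259, 0], "gripper": 0}, {"rotation": [0, 0, 0.064], "dp": [0.373, -0.259, 0], "gripper": 0}, {"rotation": [0, 0, 0.064], "dp": [0.373, -0.259, 0], "gripper": 0}, {"rotation": [0, 0, 0.064], "dp": [0.373, -0.259, 0], "gripper": 0}]'

```text
time: 34.7
tool_pos: [0.4178, -0.3147, 0.3074]
tool_rot: [0.207, 0.978, -0.002, -0.0]
contact_force: [0.6, -0.4, -0.5]
gripper_width: 0.501
grasp_force: 0.0
```

```bash
python3 -c "
from h import *
to((.434,-.315,.131,66)); a=save('wrist','w12')[:,:,::-1]
b=save('scene','s12')[110:360,165:420,::-1]
cv2.imwrite('pics/m12.png',np.hstack([a,cv2.resize(b,(280,384))]))
c=cam('wrist');print(proj(c,[[.434,-.315,.15]]).round(0))
"
```

```text
t34.7 pos [ 0.4178 -0.3147  0.3074] yaw 66.1 F [ 0.6 -0.4 -0.5] w 0.501 gf 0.0
(0.434, -0.315, 0.131, 66) dp [-0.025, 0.012, 0.294] rot [-0.0006, 0.0, 0.0002]
[[256. 185.]]
```

View pics/m12.png

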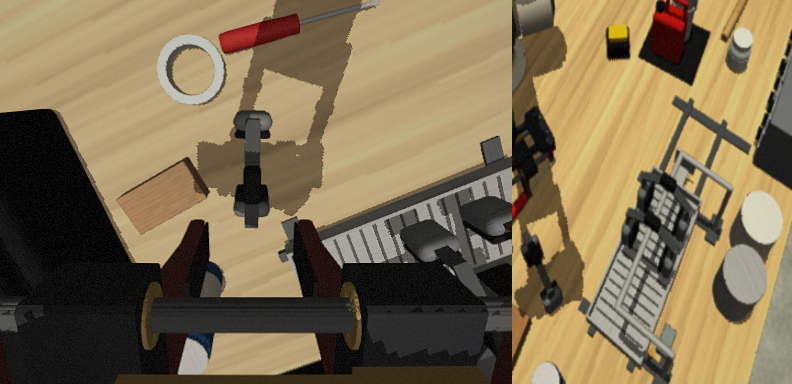

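A and B hang on the bar. C's pad is at (252,184), under the gripper.

carry_out --plan '[{"rotation": [0, 0, 0], "dp": [-0.023, 0.007, 0.05], "gripper": 0.1}, {"rotation": [0, 0, 0], "dp": [-0.023, 0.007, 0.12], "gripper": 0.1}, {"rotation": [0, 0, 0], "dp": [-0.023, 0.007, 0.19], "gripper": 0.1}, {"rotation": [0, 0, 0], "dp": [-0.023, 0.007, 0.25], "gripper": 0.1}, {"rotation": [0, 0, 0], "dp": [-0.023, 0.007, 0.28], "gripper": 0.1}, {"rotation": [0, 0, 0], "dp": [-0.023, 0.007, 0.29], "gripper": 0.1}, {"rotation": [0, 0, 0], "dp": [-0.023, 0.007, 0.29], "gripper": -0.6}, {"rotation": [0, 0, 0], "dp": [-0.023, 0.007, 0.29], "gripper": -1}]' --grip_force 20

```text
time: 35.6
tool_pos: [0.4327, -0.3171, 0.1346]
tool_rot: [0.206, 0.979, -0.002, 0.0]
contact_force: [1.1, -0.5, 0.1]
gripper_width: 0.408
grasp_force: 0.0
```

carry_out --plan '[{"rotation": [0, 0, 0], "dp": [0, 0, 0], "gripper": -1}, {"rotation": [0, 0, 0], "dp": [0, 0, 0], "gripper": -1}, {"rotation": [0, 0, 0], "dp": [0, 0, 0], "gripper": -1}, {"rotation": [0, 0, 0], "dp": [0, 0, 0], "gripper": -1}, {"rotation": [0, 0, 0], "dp": [0, 0, -0.03], "gripper": -1}, {"rotation": [0, 0, 0], "dp": [0, 0, -0.09], "gripper": -1}, {"rotation": [0, 0, 0], "dp": [0, 0, -0.16], "gripper": -1}, {"rotation": [0, 0, 0], "dp": [0, 0, -0.23], "gripper": -1}]'

```text
time: 36.4
tool_pos: [0.4316, -0.3161, 0.2715]
tool_rot: [0.207, 0.978, -0.001, -0.002]
contact_force: [0.4, -0.4, -2.1]
gripper_width: 0.204
grasp_force: 19.9
```

```bash
python3 -c "
from h import *
to((.48,-.28,.36,89),(.646,-.240,.36,89))
"
```

```text
t36.4 pos [ 0.4316 -0.3161  0.2715] yaw 66.1 F [ 0.4 -0.4 -2.1] w 0.204 gf 19.9
(0.48, -0.28, 0.36, 89) dp [-0.049, 0.087, -0.148] rot [-0.0004, -0.0005, -0.0635]
(0.646, -0.24, 0.36, 89) dp [-0.275, 0.26, -0.149] rot [-0.0004, -0.0005, -0.0635]
```

carry_out --plan '[{"rotation": [0, 0, -0.02], "dp": [-0.01, 0.01, -0.08], "gripper": -1}, {"rotation": [0, 0, -0.035], "dp": [-0.05, 0.06, -0.149], "gripper": -1}, {"rotation": [0, 0, -0.05], "dp": [-0.09, 0.1, -0.149], "gripper": -1}, {"rotation": [0, 0, -0.063], "dp": [-0.14, 0.14, -0.149], "gripper": -1}, {"rotation": [0, 0, -0.063], "dp": [-0.19, 0.185, -0.149], "gripper": -1}, {"rotation": [0, 0, -0.063], "dp": [-0.24, 0.23, -0.149], "gripper": -1}, {"rotation": [0, 0, -0.063], "dp": [-0.273, 0.26, -0.149], "gripper": -1}, {"rotation": [0, 0, -0.063], "dp": [-0.273, 0.26, -0.149], "gripper": -1}]'

```text
time: 37.2
tool_pos: [0.6481, -0.2381, 0.3548]
tool_rot: [0.008, 1.0, -0.0, -0.004]
contact_force: [-0.5, -0.3, -1.5]
gripper_width: 0.204
grasp_force: 20.0
```

```bash
python3 -c "
from h import *
to((.645,-.240,.21,89))
"
```

```text
t37.2 pos [ 0.6481 -0.2381  0.3548] yaw 89.0 F [-0.5 -0.3 -1.5] w 0.204 gf 20.0
(0.645, -0.24, 0.21, 89) dp [0.003, -0.003, 0.241] rot [-0.0001, -0.0012, 0.0001]
```

carry_out --plan '[{"rotation": [0, 0, 0], "dp": [0.003, -0.002, 0.02], "gripper": -1}, {"rotation": [0, 0, 0], "dp": [0.003, -0.002, 0.06], "gripper": -1}, {"rotation": [0, 0, 0], "dp": [0.003, -0.002, 0.1], "gripper": -1}, {"rotation": [0, 0, 0], "dp": [0.003, -0.002, 0.14], "gripper": -1}, {"rotation": [0, 0, 0], "dp": [0.003, -0.002, 0.18], "gripper": -1}, {"rotation": [0, 0, 0], "dp": [0.003, -0.002, 0.215], "gripper": -1}, {"rotation": [0, 0, 0], "dp": [0.003, -0.002, 0.235], "gripper": -1}, {"rotation": [0, 0, 0], "dp": [0.003, -0.002, 0.245], "gripper": -1}]'

```text
time: 38.0
tool_pos: [0.642, -0.2416, 0.2112]
tool_rot: [0.011, 1.0, -0.001, -0.002]
contact_force: [0.4, 0.4, -1.2]
gripper_width: 0.198
grasp_force: 20.0
```

carry_out --plan '[{"rotation": [0, 0, 0], "dp": [0, 0, 0.004], "gripper": -1}, {"rotation": [0, 0, 0], "dp": [0, 0, 0.007], "gripper": -1}, {"rotation": [0, 0, 0], "dp": [0, 0, 0.009], "gripper": -1}, {"rotation": [0, 0, 0], "dp": [0, 0, 0.011], "gripper": -1}, {"rotation": [0, 0, 0], "dp": [0, 0, 0.013], "gripper": -1}, {"rotation": [0, 0, 0], "dp": [0, 0, 0.015], "gripper": -1}, {"rotation": [0, 0, 0], "dp": [0, 0, 0.016], "gripper": -1}, {"rotation": [0, 0, 0], "dp": [0, 0, 0.016], "gripper": -1}]'

```text
time: 38.8
tool_pos: [0.643, -0.2415, 0.203]
tool_rot: [0.01, 1.0, -0.002, -0.001]
contact_force: [1.0, 0.6, -2.2]
gripper_width: 0.205
grasp_force: 20.0
```

carry_out --plan '[{"rotation": [0, 0, 0], "dp": [0, 0, 0.001], "gripper": -1}, {"rotation": [0, 0, 0], "dp": [0, 0, 0.002], "gripper": -1}, {"rotation": [0, 0, 0], "dp": [0, 0, 0.003], "gripper": -1}, {"rotation": [0, 0, 0], "dp": [0, 0, 0.004], "gripper": -1}, {"rotation": [0, 0, 0], "dp": [0, 0, 0.005], "gripper": -1}, {"rotation": [0, 0, 0], "dp": [0, 0, 0.006], "gripper": -1}, {"rotation": [0, 0, 0], "dp": [0, 0, 0.006], "gripper": -1}, {"rotation": [0, 0, 0], "dp": [0, 0, 0.006], "gripper": -1}]'

```text
time: 39.6
tool_pos: [0.643, -0.2416, 0.201]
tool_rot: [0.01, 1.0, -0.002, -0.0]
contact_force: [-1.1, 0.4, 4.9]
gripper_width: 0.202
grasp_force: 20.0
```

carry_out --plan '[{"rotation": [0, 0, 0], "dp": [0, 0, -0.002], "gripper": -0.4}, {"rotation": [0, 0, 0], "dp": [0, 0, -0.003], "gripper": -0.3}, {"rotation": [0, 0, 0], "dp": [0, 0, -0.003], "gripper": -0.2}, {"rotation": [0, 0, 0], "dp": [0, 0, -0.012], "gripper": -0.2}, {"rotation": [0, 0, 0], "dp": [0, 0, -0.05], "gripper": -0.2}, {"rotation": [0, 0, 0], "dp": [0, 0, -0.1], "gripper": -0.2}, {"rotation": [0, 0, 0], "dp": [0, 0, -0.15], "gripper": -0.2}, {"rotation": [0, 0, 0], "dp": [0, 0, -0.2], "gripper": -0.2}]'

```text
time: 40.4
tool_pos: [0.6431, -0.241, 0.3209]
tool_rot: [0.01, 1.0, -0.002, -0.001]
contact_force: [0.6, 0.2, -0.1]
gripper_width: 0.401
grasp_force: 0.0
```

carry_out --plan '[{"rotation": [0, 0, 0], "dp": [0.08, 0, 0], "gripper": -0.2}, {"rotation": [0, 0, 0], "dp": [0.16, 0, 0], "gripper": -0.2}, {"rotation": [0, 0, 0], "dp": [0.24, 0, 0], "gripper": -0.2}, {"rotation": [0, 0, 0], "dp": [0.32, 0, 0], "gripper": -0.2}, {"rotation": [0, 0, 0], "dp": [0.4, 0, 0], "gripper": -0.2}, {"rotation": [0, 0, 0], "dp": [0.4, 0, 0], "gripper": -0.2}, {"rotation": [0, 0, 0], "dp": [0.4, 0, 0], "gripper": -0.2}, {"rotation": [0, 0, 0], "dp": [0.4, 0, 0], "gripper": -0.2}]'

```text
time: 41.2
tool_pos: [0.4039, -0.2363, 0.3201]
tool_rot: [0.01, 1.0, -0.002, -0.001]
contact_force: [0.0, 0.0, -0.6]
gripper_width: 0.395
grasp_force: 0.0
```

```bash
python3 -c "
from h import *
to()
b=save('scene','s13')[60:360,165:420,::-1]; a=save('top','t13')[85:265,120:390,::-1]
cv2.imwrite('pics/m13.png',np.hstack([cv2.resize(a,(440,400)),cv2.resize(b,(340,400))]))
"
```

```text
t41.2 pos [ 0.4039 -0.2363  0.3201] yaw 88.8 F [ 0.   0.  -0.6] w 0.395 gf 0.0
```

View pics/m13.png

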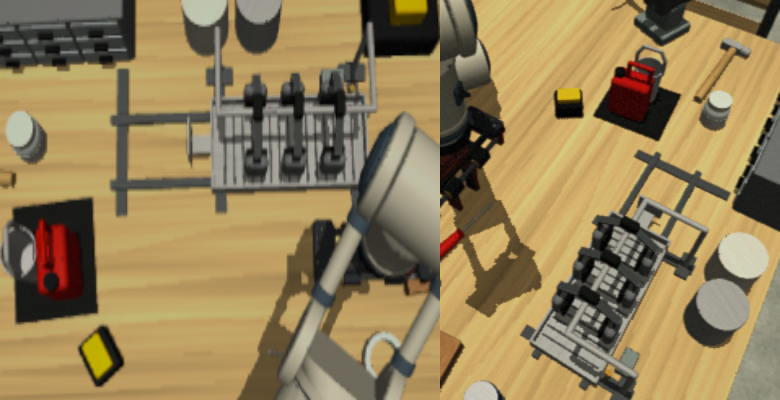

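All three hang over the bar with the pan home. I'll check the cans' places on the mat numerically before handing in.

```bash
python3 -c "
from h import *
np.set_printoptions(precision=3,suppress=True)
def red(f,box):
    im=cv2.imread('pics/'+f+'.png').astype(int);m=((im[:,:,2]>70)&(im[:,:,1]<45)&(im[:,:,0]<45))
    y0,y1,x0,x1=box; mm=np.zeros_like(m);mm[y0:y1,x0:x1]=m[y0:y1,x0:x1]; y,x=np.nonzero(mm);return (x.mean(),y.mean()),(x.min(),x.max(),y.min(),y.max())
tb=(160,245,115,190); sb=(90,150,270,345)
for t in('t7','t13'): print(t,red(t,tb))
for s in('s7','s9','s11','s12','s13'): print(s,red(s,sb))
a,b=red('t13',tb)[0],red('s13',sb)[0]
print(tri(cam('top'),[a],cam('scene'),[b]))
# expected silhouettes
for n in('top','scene'):
    th=np.linspace(0,6.28,9)[:-1]
    P=np.c_[.476+.038*np.cos(th),.400+.038*np.sin(th),0*th+.108]; print(n,'pail rim exp',proj(cam(n),P).round(0).tolist(),'base',proj(cam(n),[[.476,.4,.003]]).round())
a=cv2.imread('pics/t13.png')[160:240,110:190];b=cv2.imread('pics/s13.png')[85:165,260:360]
cv2.imwrite('pics/m14.png',np.hstack([cv2.resize(a,(400,400),interpolation=2),cv2.resize(b,(400,320),interpolation=2).repeat(1,0) if 0 else cv2.copyMakeBorder(cv2.resize(b,(400,320),interpolation=2),0,80,0,0,0)]))
"
```

```text
t7 ((np.float64(159.69607843137254), np.float64(191.59607843137255)), (np.int64(150), np.int64(170), np.int64(176), np.int64(208)))
t13 ((np.float64(151.55465587044534), np.float64(199.4919028340081)), (np.int64(142), np.int64(162), np.int64(183), np.int64(216)))
s7 ((np.float64(314.50877192982455), np.float64(127.5187969924812)), (np.int64(297), np.int64(344), np.int64(96), np.int64(138)))
s9 ((np.float64(311.4582278481013), np.float64(119.30632911392405)), (np.int64(294), np.int64(325), np.int64(106), np.int64(138)))
s11 ((np.float64(311.5100502512563), np.float64(119.44221105527639)), (np.int64(294), np.int64(325), np.int64(106), np.int64(141)))
s12 ((np.float64(311.4871794871795), np.float64(119.25641025641026)), (np.int64(294), np.int64(325), np.int64(106), np.int64(138)))
s13 ((np.float64(311.4458762886598), np.float64(119.28092783505154)), (np.int64(294), np.int64(325), np.int64(106), np.int64(138)))
[[0.466 0.329 0.119 0.005]]
top pail rim exp [[131.0, 186.0], [123.0, 189.0], [119.0, 197.0], [122.0, 205.0], [130.0, 209.0], [139.0, 205.0], [142.0, 197.0], [139.0, 189.0]] base [[141. 202.]]
scene pail rim exp [[332.0, 114.0], [332.0, 108.0], [327.0, 103.0], [318.0, 102.0], [312.0, 106.0], [312.0, 112.0], [317.0, 117.0], [326.0, 118.0]] base [[318. 130.]]
```

View pics/m14.png

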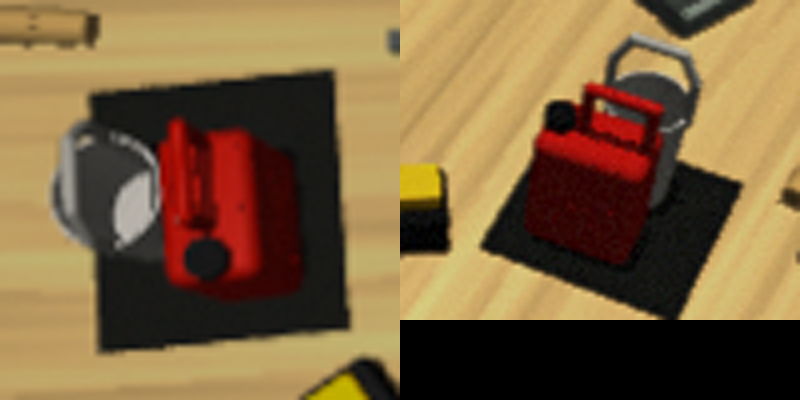

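The canister was knocked about 35 mm, but it still stands upright well inside the mat at mat coordinates of about (-0.02, -0.02). The pail is unmoved at about (0, 0.04). Nothing needs mending, so I'm handing in.

```bash
python3 -c "
from plant import *
print(close_job())"
```

```text
the job is handed in; nothing more can be done
None
```

I handed the job in with both cans upright on the mat, the pan pushed to its stop and all three ear defenders hanging over the bar; `close_job()` returned no verdict, and the canister was knocked about 35 mm partway through but still stood inside the mat.

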